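Fetch the hemmed-in tea tin

TASK

The green tea tin stands hemmed in by four others at the back of the light wooden tin tray. Set any two of those others upright on the slate placemat, so that the green one can be got hold of, and then stand the green tin upright in the middle of the empty cork disc of the dark serving tray. Finally put the two back in the tin tray, each into its own old place, packed close with flat sides against flat sides as before, without tipping any tin over or shifting the cup and the jug.

Things in the scene. Friction and masses are not known exactly. Their poses are not given: they have to be found in the camera images.
- tin_green: Dark green hexagonal tea tin, 74 high, 0.11 to 0.22 kg: body 52 across flats, 46 high, top edge bevelled; on it a fixed round lid of the same colour, 45 diameter, 28 high, to grip. Origin: centre of underside; z up, x to a corner of the hexagon, y to a flat. Starts in the middle of the back row; can be gripped once the corner and front tin of one side, or both corner tins, are out.
- tin_yellow: Yellow hexagonal tea tin, 74 high, 0.11 to 0.22 kg: body 52 across flats, 46 high, top edge bevelled; on it a fixed round lid of the same colour, 45 diameter, 28 high, to grip. Origin: centre of underside; z up, x to a corner of the hexagon, y to a flat. Starts in one of the four places round the green tin (varies).
- tin_blue: Blue hexagonal tea tin, 74 high, 0.11 to 0.22 kg: body 52 across flats, 46 high, top edge bevelled; on it a fixed round lid of the same colour, 45 diameter, 28 high, to grip. Origin: centre of underside; z up, x to a corner of the hexagon, y to a flat. Starts in one of the four places round the green tin (varies).
- tin_white: Off-white hexagonal tea tin, 74 high, 0.11 to 0.22 kg: body 52 across flats, 46 high, top edge bevelled; on it a fixed round lid of the same colour, 45 diameter, 28 high, to grip. Origin: centre of underside; z up, x to a corner of the hexagon, y to a flat. Starts in one of the four places round the green tin (varies).
- tin_red: Red hexagonal tea tin, 74 high, 0.11 to 0.22 kg: body 52 across flats, 46 high, top edge bevelled; on it a fixed round lid of the same colour, 45 diameter, 28 high, to grip. Origin: centre of underside; z up, x to a corner of the hexagon, y to a flat. Starts in one of the four places round the green tin (varies).
- tin_tray: light wood tray, fixed, 185 by 133; floor 6, rim 14 above the worktop, 7 clear round the tins. Origin: underside centre; x to the back row, y left. Tins at x, y: (23, 53), (23, 0) green, (23, -53), front (-23, 27), (-23, -27), flats 1.5 apart. Lids are 8.5 apart, too tight for a finger: back corner tins can be gripped across their free flats, a front tin once the corner tin beside it is out.
- free_disc (a point): top centre of the empty cork disc (82 diameter, 9 above the worktop) on the dark wooden serving tray (fixed, 104 by 214, rim 15 high). x across the tray, y along it; the cup stands on the other disc, 110 away at -y.
- placemat: dark slate placemat, flat on the worktop, fixed, empty, 110 (x) by 190 (y) by 4. Origin: centre of underside.
- cup: blue and white china tea cup on the serving tray, 82 wide, 108 long over the handle, 56 high, loose; not to be shifted. Origin: centre of its box at the underside, the bowl's axis 13 along its +y.
- jug: blue and white china jug standing behind the work, 110 by 148 by 120 high, loose; not to be shifted. Origin: centre of its underside.
Mind the look-alikes: they are no part of the job. Of the things that look like the tin_red, the smaller one is meant.

How it is judged (in metres and radians):
On the way, in this order (a step that is already met when the one before it is completed fails the run):
1. two of the other tins stand upright on the slate placemat while the green tin is still in its place ((((x of tin_yellow in the frame of placemat between -0.05 and 0.05 m and y of tin_yellow in the frame of placemat between -0.09 and 0.09 m and z of tin_yellow in the frame of placemat between 0.001 and 0.007 m and angle between tin_yellow's own z axis and vertical below 0.1 rad and linear speed of tin_yellow below 0.02 m/s) and (x of tin_blue in the frame of placemat between -0.05 and 0.05 m and y of tin_blue in the frame of placemat between -0.09 and 0.09 m and z of tin_blue in the frame of placemat between 0.001 and 0.007 m and angle between tin_blue's own z axis and vertical below 0.1 rad and linear speed of tin_blue below 0.02 m/s)) or ((x of tin_yellow in the frame of placemat between -0.05 and 0.05 m and y of tin_yellow in the frame of placemat between -0.09 and 0.09 m and z of tin_yellow in the frame of placemat between 0.001 and 0.007 m and angle between tin_yellow's own z axis and vertical below 0.1 rad and linear speed of tin_yellow below 0.02 m/s) and (x of tin_white in the frame of placemat between -0.05 and 0.05 m and y of tin_white in the frame of placemat between -0.09 and 0.09 m and z of tin_white in the frame of placemat between 0.001 and 0.007 m and angle between tin_white's own z axis and vertical below 0.1 rad and linear speed of tin_white below 0.02 m/s)) or ((x of tin_yellow in the frame of placemat between -0.05 and 0.05 m and y of tin_yellow in the frame of placemat between -0.09 and 0.09 m and z of tin_yellow in the frame of placemat between 0.001 and 0.007 m and angle between tin_yellow's own z axis and vertical below 0.1 rad and linear speed of tin_yellow below 0.02 m/s) and (x of tin_red in the frame of placemat between -0.05 and 0.05 m and y of tin_red in the frame of placemat between -0.09 and 0.09 m and z of tin_red in the frame of placemat between 0.001 and 0.007 m and angle between tin_red's own z axis and vertical below 0.1 rad and linear speed of tin_red below 0.02 m/s)) or ((x of tin_blue in the frame of placemat between -0.05 and 0.05 m and y of tin_blue in the frame of placemat between -0.09 and 0.09 m and z of tin_blue in the frame of placemat between 0.001 and 0.007 m and angle between tin_blue's own z axis and vertical below 0.1 rad and linear speed of tin_blue below 0.02 m/s) and (x of tin_white in the frame of placemat between -0.05 and 0.05 m and y of tin_white in the frame of placemat between -0.09 and 0.09 m and z of tin_white in the frame of placemat between 0.001 and 0.007 m and angle between tin_white's own z axis and vertical below 0.1 rad and linear speed of tin_white below 0.02 m/s)) or ((x of tin_blue in the frame of placemat between -0.05 and 0.05 m and y of tin_blue in the frame of placemat between -0.09 and 0.09 m and z of tin_blue in the frame of placemat between 0.001 and 0.007 m and angle between tin_blue's own z axis and vertical below 0.1 rad and linear speed of tin_blue below 0.02 m/s) and (x of tin_red in the frame of placemat between -0.05 and 0.05 m and y of tin_red in the frame of placemat between -0.09 and 0.09 m and z of tin_red in the frame of placemat between 0.001 and 0.007 m and angle between tin_red's own z axis and vertical below 0.1 rad and linear speed of tin_red below 0.02 m/s)) or ((x of tin_white in the frame of placemat between -0.05 and 0.05 m and y of tin_white in the frame of placemat between -0.09 and 0.09 m and z of tin_white in the frame of placemat between 0.001 and 0.007 m and angle between tin_white's own z axis and vertical below 0.1 rad and linear speed of tin_white below 0.02 m/s) and (x of tin_red in the frame of placemat between -0.05 and 0.05 m and y of tin_red in the frame of placemat between -0.09 and 0.09 m and z of tin_red in the frame of placemat between 0.001 and 0.007 m and angle between tin_red's own z axis and vertical below 0.1 rad and linear speed of tin_red below 0.02 m/s))) and distance of tin_green from where it was at the start of the episode below 0.012 m), for 0.2 s.
2. the green tin stands upright on the empty cork disc (horizontal distance between tin_green and free_disc below 0.015 m and z of tin_green in the frame of free_disc between -0.003 and 0.003 m and angle between tin_green's own z axis and vertical below 0.1 rad and linear speed of tin_green below 0.02 m/s and angular speed of tin_green below 0.2 rad/s), for 0.2 s.
At the end, for the whole second after the job is handed in: Green tin upright (0.1 rad) and still on the empty cork disc, centre within 15 mm of the disc's. Each other tin upright and still in the tin tray within 10 mm of its starting place, flats within 0.17 rad of the packed pattern, any of the six ways round (all of step 2 and distance of each of tin_yellow, tin_blue, tin_white, tin_red from where it was at the start of the episode below 0.01 m and (angle between the x axis of tin_yellow and the x axis of tin_tray, either way round below 0.17 rad or angle between the x axis of tin_yellow and the x axis of tin_tray, either way round between 0.877 and 1.217 rad) and angle between each of tin_yellow, tin_blue, tin_white, tin_red's own z axis and vertical below 0.1 rad and linear speed of each of tin_yellow, tin_blue, tin_white, tin_red below 0.02 m/s and angular speed of each of tin_yellow, tin_blue, tin_white, tin_red below 0.2 rad/s and (angle between the x axis of tin_blue and the x axis of tin_tray, either way round below 0.17 rad or angle between the x axis of tin_blue and the x axis of tin_tray, either way round between 0.877 and 1.217 rad) and (angle between the x axis of tin_white and the x axis of tin_tray, either way round below 0.17 rad or angle between the x axis of tin_white and the x axis of tin_tray, either way round between 0.877 and 1.217 rad) and (angle between the x axis of tin_red and the x axis of tin_tray, either way round below 0.17 rad or angle between the x axis of tin_red and the x axis of tin_tray, either way round between 0.877 and 1.217 rad)); the robot touches nothing.
It fails at once if a tin is tipped over (more than 0.6 rad) (angle between any of tin_green, tin_yellow, tin_blue, tin_white, tin_red's own z axis and vertical above 0.6 rad).
It fails at once if the cup or the jug is shifted by more than 20 mm (distance of any of cup, jug from where it was at the start of the episode above 0.02 m).
It also fails if it takes over 128 s, if anything falls off the work surface, if the arm or the gripper's body presses on something with over 40 N, if the wrist force passes 120 N, or if a joint passes its speed limit or range.

ROBOT

A 6-joint arm with a two-finger parallel gripper is mounted at the origin on a cart in front of the work surface, level with it; the furniture and walls round the work are solid. World frame = base frame: x ahead of the robot, y to its left, z up, the work surface at z = 0. Lengths are in m, angles in degrees, forces in N, time in s.
With the tool pointing down it reaches from about 0.4 to 0.825 m from the base axis. Payload 7 kg.
Tool frame: the origin (TCP) lies between the finger pads; the fingertips stand 22 mm ahead of it and the grasp point (between the pads) lies 3 mm ahead of it; z points along the fingers, y is the line along which they close (so a half turn about z gives the same grasp; the last joint's range is limited). The gripper opens to 88 mm and grips with 3 to 60 N. Pads are 19 mm wide; open, the fingers measure 130 mm over their backs; the gripper's body (78 mm by 193 mm) begins 47 mm behind the grasp point.
Start: joints at [-50.644, 20.546, 0.682, 0, -70.136, -16.507], TCP at [0.262, -0.622, 0.222] pointing down, gripper open.
Joint ranges: [-176.03, 176.03], [-82.01, 121.73], [-58.28, 71.71], [-173.87, 95.51], [-174.79, -0.11], [-173.66, 173.66]. Speed limits (degrees/s): [136.94, 136.94, 172.46, 180, 180, 180].

INTERFACE

Orientations are given as [roll, pitch, yaw] about the fixed x, y, z axes, in that order (R = Rz(yaw) Ry(pitch) Rx(roll)).
In Python, from plant import ctrl gives the robot as it stands.
- The arm moves only by the tool apply_moves, never from a script. Its argument "targets" is a list of rows, each an object with "travel": the shift along the tool's x, y, z in mm, a list of three; "roll": the turn about the tool's z in degrees; "jaw": the finger opening in mm, from 0 to 87.6. In form: [{"travel": [tx, ty, tz], "roll": roll, "jaw": jaw}, ...]. A call has 1 to 10 rows; each row shifts and turns the commanded pose from where the row before left it, along the tool's axes as they then stand; what a row does not reach is not made up. A row lasts 1/10 s, in which the tool goes at most 50 mm and 8.59 degrees, less where a joint would pass 70% of its speed; a pose out of reach is approached as far as the arm can. A call with a gripper value outside its range is refused whole. The fingers move at their own pace and stop on an object; the grip force is fixed at half the most. Time passes only in rows, so rows that do not move let the fingers close. It gives the time, the measured TCP pose, the force, the opening and the grip force at its end, in the units of the state.
- ctrl.get_obs(): the state, without advancing time (a new reading comes with each control period).
- ctrl.snapshot(name): name is "scene" or "top" or "wrist"; returns the picture (400x640x3 uint8, red, green, blue); there is no depth.
- ctrl.calibration(name): a dict with "K" (3x3 intrinsics, pixels), "extrinsics" (4x4, takes a point from camera to world coordinates); the wrist camera has in their place "hand_eye" (4x4, takes a point from camera to tool coordinates, whose origin is the TCP and whose axes are the flange's). Camera axes: x right, y down, z forward; pixel columns grow to the right and rows downward; lengths in m; the calibration is good to about 2 mm. A picture is of the moment at which its call begins: read the wrist's pose just before it. calibration takes no time and is no camera call.
- ctrl.close_job(): hands the job in; it is judged then, once.
The state is a dict: "clock": time; "joint_pos": joint angles; "qvel": joint speeds; "tau": joint torques, N m; "tool_pos": TCP position; "orientation": TCP orientation; "force": force on the tool from outside, world axes, zero at the start; "moment": the same for the moment, N m; "opening": finger opening in m; "gripper_force": force on a finger pad.
Only numpy, scipy, OpenCV 4.12 (cv2) and the standard library are available. Lean on these libraries where they do the work, as an engineer would, in place of code of your own. Each camera call takes 0.05 s, during which the arm holds its last target. There are 200 camera calls.

## Working session

There is one attempt and no reset: what is moved stays moved. The work goes in short steps, Python scripts to look and compute and a tool call to move; the robot and the scene stay as the last step left them, time stands still between calls to the robot, and variables do not carry over. Pictures are saved under pics/ and viewed, at most 14 in all, crops included, and the job is handed in when it is done.

Besides the shell and the picture viewer there is one more tool, called after "Request:" by a JSON object that holds its "method" and its "body". apply_moves: Moves the arm, as the interface text tells. Its arguments: {"type":"object","properties":{"targets":{"type":"array","items":{"type":"object","properties":{"travel":{"type":"array","items":{"type":"number"}},"roll":{"type":"number"},"jaw":{"type":"number"}}}}},"required":["targets"]}

```bash
ls; mkdir -p pics; python3 - <<'E'
from plant import ctrl
import cv2
for n in("top","scene"):
    im=ctrl.snapshot(n); cv2.imwrite(f"pics/{n}0.png",im[:,:,::-1]); c=ctrl.calibration(n); print(n,c)
print(ctrl.calibration("wrist"));o=ctrl.get_obs();print(o)
E
```

```text
pics
top {'K': array([[439.21062606,   0.        , 315.39006256],
       [  0.        , 439.21062606, 201.4721245 ],
       [  0.        ,   0.        ,   1.        ]]), 'extrinsics': array([[ 0.01950059, -0.98951931,  0.14307783,  0.38049121],
       [-0.99980457, -0.01883489,  0.0060058 ,  0.05403657],
       [-0.003248  , -0.14316699, -0.98969322,  1.46577429],
       [ 0.        ,  0.        ,  0.        ,  1.        ]])}
scene {'K': array([[465.48764534,   0.        , 317.49919049],
       [  0.        , 465.48764534, 197.10680681],
       [  0.        ,   0.        ,   1.        ]]), 'extrinsics': array([[-0.88980436, -0.27948212,  0.36074638,  0.00275616],
       [-0.456185  ,  0.52401616, -0.71923731,  1.13894139],
       [ 0.01197703, -0.80454758, -0.59376741,  0.9406599 ],
       [ 0.        ,  0.        ,  0.        ,  1.        ]])}
{'K': array([[293.47019981,   0.        , 312.08263849],
       [  0.        , 293.47019981, 197.97613736],
       [  0.        ,   0.        ,   1.        ]]), 'hand_eye': array([[-4.59682682e-04, -9.62223424e-01, -2.72260666e-01,
         7.
[... 248 characters left out ...]
     1.00000000e+00]])}
{'clock': 0.1, 'joint_pos': array([-5.06439523e+01,  2.05880405e+01,  6.41303525e-01, -1.65637666e-02,
       -7.01382357e+01, -1.65069972e+01]), 'qvel': array([ 0.01902   , -0.10180196,  0.11650659,  0.09076925, -0.06096949,
       -0.02459834]), 'tau': array([-1.52619908e-03, -5.84163344e+01,  2.93750453e+01,  7.01546609e+00,
        1.01287573e-02, -7.40154110e-05]), 'tool_pos': array([ 0.26190721, -0.62164429,  0.22142941]), 'orientation': array([ 1.79914105e+02, -9.21531726e-03, -1.57156582e+02]), 'force': array([-0.27879973, -0.30887347, -0.26775731]), 'moment': array([ 0.02454717, -0.0042107 ,  0.02684074]), 'gripper_force': 0.0, 'opening': 0.08779626353594921}
```

View pics/top0.png

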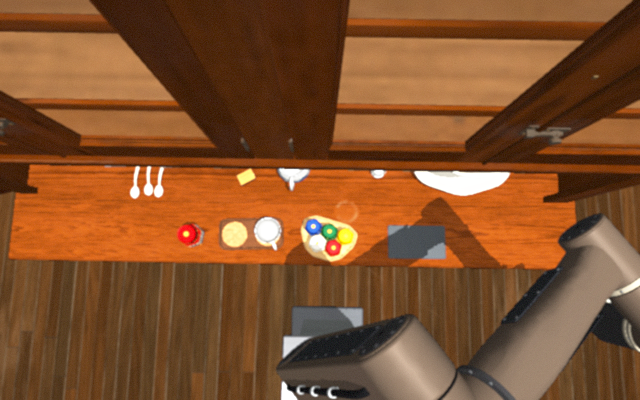

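View pics/scene0.png

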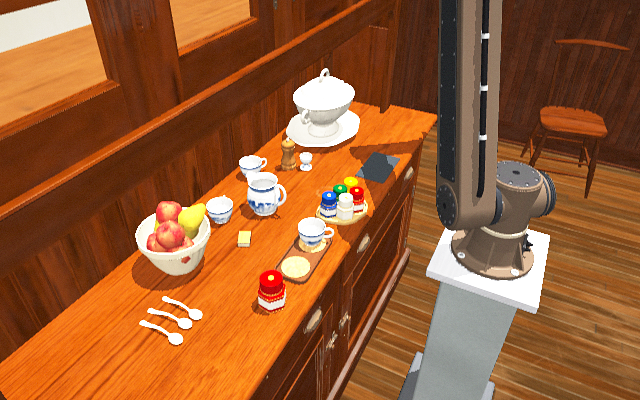

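The top view shows blue at (313,226) back left, green at (330,231) back middle and yellow at (347,236) back right. White is at (317,243) front left and red at (333,248) front right. The slate is near (417,241), the free disc near (235,235) and the jug near (293,175).

```bash
cat > h.py <<'E'
import numpy as np, cv2
from plant import ctrl
def world(name,uv,z,o=None):
    c=ctrl.calibration(name)
    if name=="wrist":
        r,p,y=np.radians(o['orientation']);cr,sr,cp,sp,cy,sy=np.cos(r),np.sin(r),np.cos(p),np.sin(p),np.cos(y),np.sin(y)
        R=np.array([[cy,-sy,0],[sy,cy,0],[0,0,1]])@np.array([[cp,0,sp],[0,1,0],[-sp,0,cp]])@np.array([[1,0,0],[0,cr,-sr],[0,sr,cr]])
        T=np.eye(4);T[:3,:3]=R;T[:3,3]=o['tool_pos'];E=T@c['hand_eye']
    else: E=c['extrinsics']
    uv=np.atleast_2d(np.asarray(uv,float));d=np.c_[uv,np.ones(len(uv))]@np.linalg.inv(c['K']).T@E[:3,:3].T
    return E[:3,3]+d*((z-E[2,3])/d[:,2])[:,None]
def go(o,xy,yaw=None,z=None):
    """remaining move in tool axes (mm), turn (deg) from pose; translation before turning"""
    p=o['tool_pos'];a=np.radians(o['orientation'][2]);d=(np.array(xy)-p[:2])*1000
    tx=d@[np.cos(a),np.sin(a)];ty=d@[np.sin(a),-np.cos(a)]
    s=f"travel x {tx:.1f} y {ty:.1f}"
    if z is not None:s+=f" down {1000*(p[2]-z):.1f}"
    if yaw is not None:s+=f" roll {-((yaw-o['orientation'][2]+90)%180-90):.1f} (half-turn equiv)"
    print(s)
E
python3 - <<'E'
from h import *
im=cv2.imread("pics/top0.png")
cv2.imwrite("pics/crop0.png",cv2.resize(im[160:275,180:460],None,fx=2.85,fy=2.85,interpolation=cv2.INTER_CUBIC))
for n,p,z in [("blue",(313,226),.08),("green",(330,231),.08),("yellow",(347,236),.08),("white",(317,243),.08),("red",(333,248),.08),("disc",(235,235),.009),("cup",(267,230),.05),("jug",(293,175),.12)]:print(n,world("top",p,z).round(3))
print(world("top",[(388,226),(443,226),(445,258),(389,260)],.004).round(3))
E
```

```text
blue [[0.502 0.068 0.08 ]]
green [[0.488 0.014 0.08 ]]
yellow [[ 0.473 -0.039  0.08 ]]
white [[0.449 0.055 0.08 ]]
red [[0.434 0.004 0.08 ]]
disc [[0.474 0.327 0.009]]
cup [[0.489 0.217 0.05 ]]
jug [[0.657 0.134 0.12 ]]
[[ 0.514 -0.181  0.004]
 [ 0.517 -0.364  0.004]
 [ 0.412 -0.368  0.004]
 [ 0.401 -0.184  0.004]]
```

View pics/crop0.png

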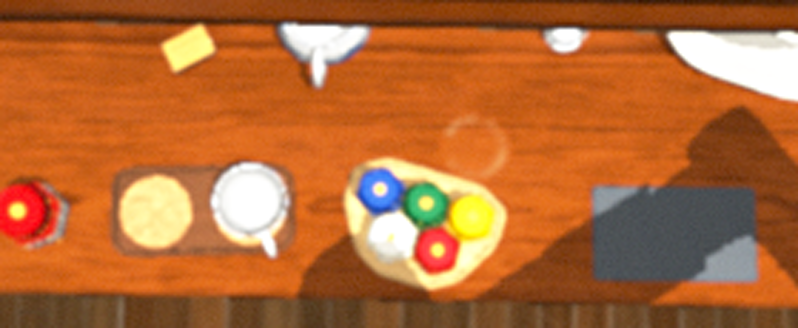

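The crop shows the five lids clearly, and the spacings fit the tray with a yaw of about -15°. I'll move above the tins, near green, and look from close by.

```bash
python3 - <<'E'
from h import *
o=ctrl.get_obs(); go(o,(0.43,-0.03),-75,0.24)
E
```

```text
travel x -384.6 y 480.0 down -18.6 roll -82.2 (half-turn equiv)
```

Request:
{"method": "apply_moves", "body": {"targets": [{"travel": [-25.6,32,-1.2],"roll": 0,"jaw": 87},{"travel": [-25.6,32,-1.2],"roll": 0,"jaw": 87},{"travel": [-25.6,32,-1.2],"roll": 0,"jaw": 87},{"travel": [-25.6,32,-1.2],"roll": 0,"jaw": 87},{"travel": [-25.6,32,-1.2],"roll": 0,"jaw": 87},{"travel": [-25.6,32,-1.2],"roll": 0,"jaw": 87},{"travel": [-25.6,32,-1.2],"roll": 0,"jaw": 87},{"travel": [-25.6,32,-1.2],"roll": 0,"jaw": 87},{"travel": [-25.6,32,-1.2],"roll": 0,"jaw": 87},{"travel": [-25.6,32,-1.2],"roll": 0,"jaw": 87}]}}

```text
clock: 1.1
tool_pos: [0.3736, -0.2261, 0.2342]
orientation: [180.0, 0.0, -157.2]
force: [0.4, -0.1, -0.6]
opening: 0.0869
gripper_force: 0.0
```

Request:
{"method": "apply_moves", "body": {"targets": [{"travel": [-25.6,32,-1.2],"roll": 0,"jaw": 87},{"travel": [-25.6,32,-1.2],"roll": 0,"jaw": 87},{"travel": [-25.6,32,-1.2],"roll": 0,"jaw": 87},{"travel": [-25.6,32,-1.2],"roll": 0,"jaw": 87},{"travel": [-25.6,32,-1.2],"roll": 0,"jaw": 87}]}}

```text
clock: 1.6
tool_pos: [0.4294, -0.0289, 0.2404]
orientation: [180.0, 0.0, -157.1]
force: [1.8, -0.9, -0.1]
opening: 0.087
gripper_force: 0.0
```

Request:
{"method": "apply_moves", "body": {"targets": [{"travel": [0,0,0],"roll": -8.2,"jaw": 87},{"travel": [0,0,0],"roll": -8.2,"jaw": 87},{"travel": [0,0,0],"roll": -8.2,"jaw": 87},{"travel": [0,0,0],"roll": -8.2,"jaw": 87},{"travel": [0,0,0],"roll": -8.2,"jaw": 87},{"travel": [0,0,0],"roll": -8.2,"jaw": 87},{"travel": [0,0,0],"roll": -8.2,"jaw": 87},{"travel": [0,0,0],"roll": -8.2,"jaw": 87},{"travel": [0,0,0],"roll": -8.2,"jaw": 87},{"travel": [0,0,0],"roll": -8.2,"jaw": 87}]}}

```text
clock: 2.6
tool_pos: [0.4293, -0.0306, 0.24]
orientation: [180.0, 0.0, -74.8]
force: [0.3, -0.1, -1.3]
opening: 0.0869
gripper_force: 0.0
```

```bash
python3 - <<'E'
from h import *
import pickle
o=ctrl.get_obs(); im=ctrl.snapshot("wrist");cv2.imwrite("pics/w1.png",im[:,:,::-1]);pickle.dump(o,open("w1.pkl","wb"))
print(o['clock'],o['tool_pos'],o['orientation'],o['joint_pos'])
E
```

```text
2.6 [ 0.42925695 -0.03059603  0.23999151] [ 1.79968161e+02  8.36043534e-03 -7.48154678e+01] [ 2.23782109e+01 -4.11746686e+00 -2.64919989e+01 -1.32786418e-02
 -6.76560102e+01 -7.18862501e+00]
```

View pics/w1.png

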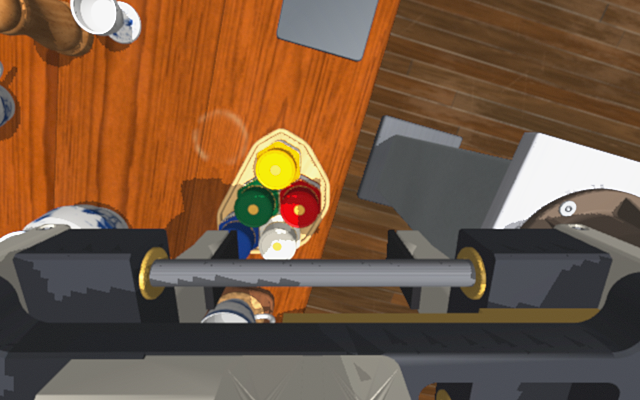

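The wrist view shows the lid centre dots at yellow (276,170), green (254,210), red (299,210) and white (277,246). Blue is half hidden, and a corner of the slate shows at (360,60).

```bash
python3 - <<'E'
from h import *
import pickle
o=pickle.load(open("w1.pkl","rb"))
im=cv2.imread("pics/w1.png")
w=world("wrist",[(276,170),(254,210),(299,210),(277,246)],.080,o);print(w.round(4))
# fit tray pose from nominal layout
nom=np.array([(.023,-.053),(.023,0),(-.023,-.027),(-.023,.027)])
t=nom-nom.mean(0);q=w[:,:2]-w[:,:2].mean(0)
a=np.arctan2((t[:,0]*q[:,1]-t[:,1]*q[:,0]).sum(),(t*q).sum());R=np.array([[np.cos(a),-np.sin(a)],[np.sin(a),np.cos(a)]])
c=w[:,:2].mean(0)-R@nom.mean(0);print("tray",c,np.degrees(a));
full=np.array([(.023,.053)]+list(nom));print((c+full@R.T).round(4));print("res",((c+nom@R.T)-w[:,:2]).round(4))
print(world("wrist",[(277,37),(360,61)],.004,o))
cv2.imwrite("pics/w1c.png",cv2.resize(im[120:270,200:350],None,fx=3.8,fy=3.8,interpolation=cv2.INTER_CUBIC))
E
```

```text
[[ 0.4733 -0.0341  0.08  ]
 [ 0.4871  0.018   0.08  ]
 [ 0.437   0.0045  0.08  ]
 [ 0.4511  0.0552  0.08  ]]
tray [0.46571252 0.02364512] -15.750984928430416
[[ 0.5022  0.0684]
 [ 0.4735 -0.0336]
 [ 0.4878  0.0174]
 [ 0.4362  0.0039]
 [ 0.4509  0.0559]]
res [[ 0.0002  0.0005]
 [ 0.0007 -0.0006]
 [-0.0007 -0.0006]
 [-0.0002  0.0007]]
[[ 0.51527495 -0.17853246  0.004     ]
 [ 0.4093184  -0.17937789  0.004     ]]
```

View pics/w1c.png

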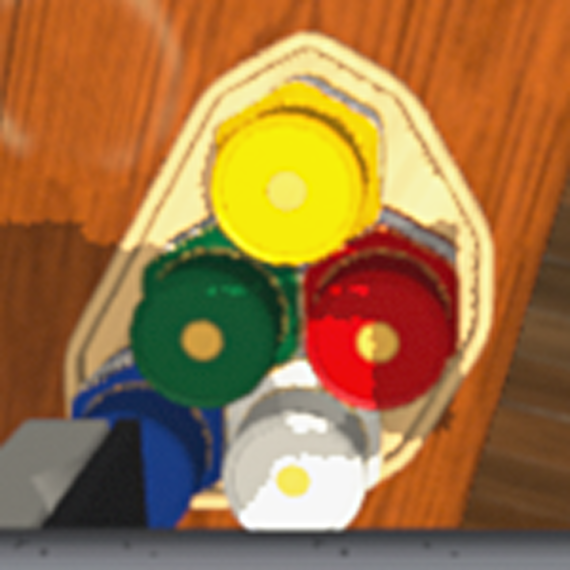

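Tray is at (0.4657, 0.0236), yaw -15.75°, with residuals under 1 mm. Next is gripping yellow by its lid with the TCP at z 0.078.

```bash
python3 - <<'E'
from h import *
o=ctrl.get_obs(); go(o,(0.4735,-0.0336),-75.75,0.078)
E
```

```text
travel x 14.8 y -41.7 down 162.0 roll 1.4 (half-turn equiv)
```

Request:
{"method": "apply_moves", "body": {"targets": [{"travel": [7.4,-20.9,20],"roll": 1.0,"jaw": 72},{"travel": [7.4,-20.9,20],"roll": 0,"jaw": 72},{"travel": [0,0,30],"roll": 0,"jaw": 72},{"travel": [0,0,30],"roll": 0,"jaw": 72},{"travel": [0,0,20],"roll": 0,"jaw": 72},{"travel": [0,0,0],"roll": 0,"jaw": 72}]}}

```text
clock: 3.25
tool_pos: [0.4715, -0.0351, 0.1175]
orientation: [179.7, 0.0, -76.3]
force: [0.0, -0.2, 0.9]
opening: 0.0718
gripper_force: 0.0
```

```bash
python3 - <<'E'
from h import *
o=ctrl.get_obs(); print(o['orientation'],o['opening']);go(o,(0.4735,-0.0336),-75.75,0.078)
E
```

```text
[ 1.79663008e+02  1.96096441e-03 -7.63343294e+01] 0.07184469147009584
travel x -1.0 y -2.3 down 39.5 roll -0.6 (half-turn equiv)
```

Request:
{"method": "apply_moves", "body": {"targets": [{"travel": [-1.0,-2.3,15],"roll": 0,"jaw": 72},{"travel": [0,0,14],"roll": 0,"jaw": 72},{"travel": [0,0,10],"roll": 0,"jaw": 72},{"travel": [0,0,0],"roll": 0,"jaw": 60},{"travel": [0,0,0],"roll": 0,"jaw": 40},{"travel": [0,0,0],"roll": 0,"jaw": 40},{"travel": [0,0,0],"roll": 0,"jaw": 40},{"travel": [0,0,0],"roll": 0,"jaw": 40},{"travel": [0,0,0],"roll": 0,"jaw": 40}]}}

```text
clock: 4.15
tool_pos: [0.4758, -0.033, 0.0815]
orientation: [-180.0, 0.0, -76.2]
force: [0.1, 0.1, 1.2]
opening: 0.0401
gripper_force: 0.0
```

Request:
{"method": "apply_moves", "body": {"targets": [{"travel": [0,0,-5],"roll": 0,"jaw": 40},{"travel": [0,0,-10],"roll": 0,"jaw": 40},{"travel": [0,0,-20],"roll": 0,"jaw": 40},{"travel": [0,0,-20],"roll": 0,"jaw": 40},{"travel": [0,0,-20],"roll": 0,"jaw": 40},{"travel": [0,0,-10],"roll": 0,"jaw": 40},{"travel": [0,0,0],"roll": 0,"jaw": 40}]}}

```text
clock: 4.85
tool_pos: [0.4767, -0.0328, 0.168]
orientation: [-179.8, 0.0, -76.1]
force: [0.1, 0.1, 0.2]
opening: 0.0399
gripper_force: 0.0
```

```bash
python3 - <<'E'
from h import *
o=ctrl.get_obs(); print(o['orientation'],o['opening']);go(o,(0.461,-0.317),None,0.078)
E
```

```text
[-1.79802867e+02  5.92709721e-03 -7.61412493e+01] 0.039913053088195136
travel x 272.2 y 83.3 down 90.0
```

```bash
python3 - <<'E'
from h import *
im=ctrl.snapshot("wrist")[:,:,::-1]
im2=ctrl.snapshot("scene")[:,:,::-1]
a=cv2.resize(im[100:340,180:460],(560,480)); b=cv2.resize(im2[160:260,300:350],(240,480))
cv2.imwrite("pics/w2.png",np.hstack([a,b]))
E
```

```text
(no output)
```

View pics/w2.png

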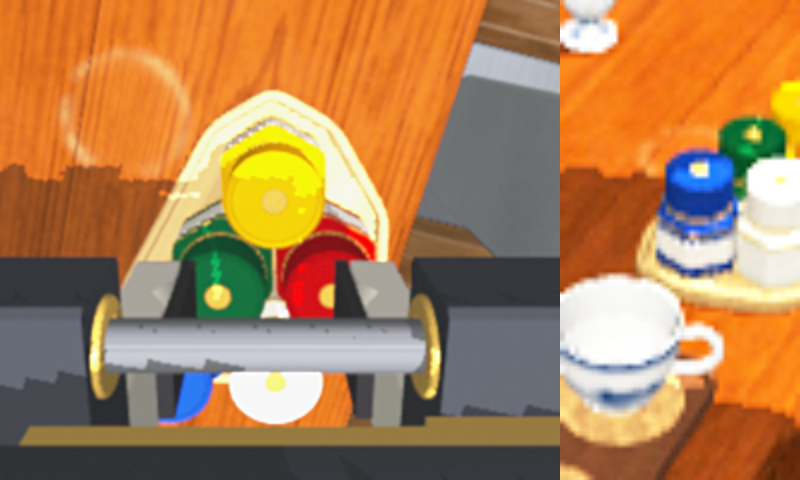

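The picture shows every tin standing as before: yellow at (317,201), with the fingers empty. I'll check whether yellow moved.

```bash
python3 - <<'E'
from h import *
o=ctrl.get_obs()
print(o['tool_pos'],world("wrist",[(317,201),(180+217/2,100+297/2),(180+276/2,100+383/2)],.08,o).round(4))
go(o,(0.4735,-0.0336),-75.75,0.078)
o=ctrl.get_obs();print(o['tool_pos'],o['clock'],o['opening'],o['gripper_force'])
E
```

```text
[ 0.47539514 -0.03301645  0.16593234] [[ 0.4729 -0.0343  0.08  ]
 [ 0.4873  0.0163  0.08  ]
 [ 0.4498  0.0537  0.08  ]]
travel x 0.1 y 2.0 down 87.9 roll -0.4 (half-turn equiv)
[ 0.47539514 -0.03301645  0.16593234] 4.95 0.040145646644926314 0.0
```

Yellow hasn't moved. The real gap at 40 seems no smaller than the lid, so I'll go down again and close fully.

Request:
{"method": "apply_moves", "body": {"targets": [{"travel": [0,2,0],"roll": 0,"jaw": 72},{"travel": [0,0,0],"roll": 0,"jaw": 72},{"travel": [0,0,20],"roll": 0,"jaw": 72},{"travel": [0,0,25],"roll": 0,"jaw": 72},{"travel": [0,0,25],"roll": 0,"jaw": 72},{"travel": [0,0,14],"roll": 0,"jaw": 72},{"travel": [0,0,4],"roll": 0,"jaw": 72},{"travel": [0,0,0],"roll": 0,"jaw": 72},{"travel": [0,0,0],"roll": 0,"jaw": 72}]}}

```text
clock: 5.85
tool_pos: [0.4743, -0.0334, 0.0788]
orientation: [-180.0, -0.0, -76.1]
force: [0.6, 0.6, 0.1]
opening: 0.0721
gripper_force: 0.0
```

Request:
{"method": "apply_moves", "body": {"targets": [{"travel": [0,0,0],"roll": 0,"jaw": 40},{"travel": [0,0,0],"roll": 0,"jaw": 20},{"travel": [0,0,0],"roll": 0,"jaw": 0},{"travel": [0,0,0],"roll": 0,"jaw": 0},{"travel": [0,0,0],"roll": 0,"jaw": 0}]}}

```text
clock: 6.35
tool_pos: [0.4739, -0.0335, 0.0784]
orientation: [-180.0, 0.0, -76.1]
force: [0.0, -0.4, -0.0]
opening: 0.0377
gripper_force: 0.0
```

Request:
{"method": "apply_moves", "body": {"targets": [{"travel": [0,0,0],"roll": 0,"jaw": 0},{"travel": [0,0,0],"roll": 0,"jaw": 0}]}}

```text
clock: 6.55
tool_pos: [0.4738, -0.0335, 0.0782]
orientation: [180.0, -0.0, -76.2]
force: [0.1, 0.0, -0.7]
opening: 0.0216
gripper_force: 0.0
```

```bash
python3 - <<'E'
from h import *
im=ctrl.snapshot("wrist")[:,:,::-1]
im2=ctrl.snapshot("scene")[:,:,::-1]
a=cv2.resize(im[100:340,180:460],(560,480)); b=cv2.resize(im2[140:240,320:370],(240,480))
cv2.imwrite("pics/w3.png",np.hstack([a,b]))
o=ctrl.get_obs();print(o['tool_pos'],o['clock'],o['opening'],o['gripper_force'],o['force'])
E
```

```text
[ 0.4737623  -0.03351446  0.07824172] 6.65 0.013502464679154108 0.0 [ 0.71870311 -0.63824186  0.03252391]
```

View pics/w3.png

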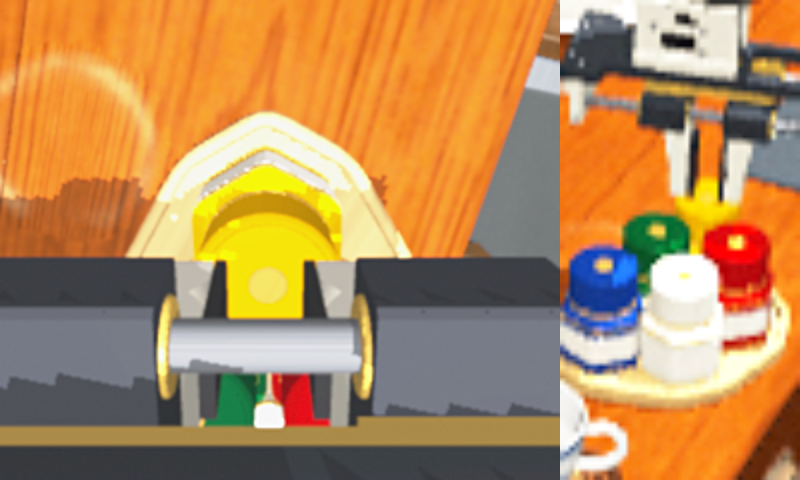

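The fingers lie above the lid rather than around it, with no force, so the tips are higher than I assumed. I'll measure their height from the scene camera.

```bash
python3 - <<'E'
from h import *
for z in (.056,.07,.08,.09,.1,.11):
    print(z,world("scene",[(345,181.7),(356.5,182.7),(350.7,182.2)],z)[:,:2].round(3).tolist())
# lid dots in scene0 : green, white, red at z=.08
im=cv2.imread("pics/scene0.png");cv2.imwrite("pics/s0c.png",cv2.resize(im[170:230,310:375],None,fx=8,fy=8,interpolation=cv2.INTER_CUBIC))
c=ctrl.calibration("scene");E=np.linalg.inv(c['extrinsics'])
for P in [(.4735,-.0336,.08),(.4878,.0174,.08),(.4509,.0559,.08),(.4738,-.0335,.056),(.4738,-.0335,.08),(.4738,-.0335,.1)]:
    q=c['K']@(E@np.r_[P,1])[:3];print(P,(q[:2]/q[2]).round(1))
E
```

```text
0.056 [[0.499, -0.054], [0.462, -0.066], [0.48, -0.06]]
0.07 [[0.491, -0.035], [0.455, -0.047], [0.473, -0.041]]
0.08 [[0.485, -0.021], [0.45, -0.034], [0.467, -0.027]]
0.09 [[0.479, -0.008], [0.444, -0.02], [0.462, -0.014]]
0.1 [[0.474, 0.006], [0.439, -0.006], [0.457, -0.0]]
0.11 [[0.468, 0.019], [0.434, 0.007], [0.451, 0.013]]
(0.4735, -0.0336, 0.08) [349.8 180.8]
(0.4878, 0.0174, 0.08) [339.2 187.5]
(0.4509, 0.0559, 0.08) [344.8 197. ]
(0.4738, -0.0335, 0.056) [349.3 186.7]
(0.4738, -0.0335, 0.08) [349.7 180.7]
(0.4738, -0.0335, 0.1) [350.  175.7]
```

The tips are at about z 0.075–0.08, roughly TCP height, so they closed over the lid. The free flats leave room, so I'll open and go 22 mm lower.

Request:
{"method": "apply_moves", "body": {"targets": [{"travel": [0,0,-6],"roll": 0,"jaw": 74},{"travel": [0,0,0],"roll": 0,"jaw": 74},{"travel": [0,0,0],"roll": 0,"jaw": 74},{"travel": [0,0,0],"roll": 0,"jaw": 74},{"travel": [0,0,0],"roll": 0,"jaw": 74},{"travel": [0,0,0],"roll": 0,"jaw": 74},{"travel": [0,0,0],"roll": 0,"jaw": 74},{"travel": [0,0,0],"roll": 0,"jaw": 74}]}}

```text
clock: 7.45
tool_pos: [0.4737, -0.0335, 0.0842]
orientation: [180.0, 0.0, -76.2]
force: [-0.5, 0.4, 0.7]
opening: 0.0707
gripper_force: 0.0
```

Request:
{"method": "apply_moves", "body": {"targets": [{"travel": [0,0,10],"roll": 0,"jaw": 74},{"travel": [0,0,10],"roll": 0,"jaw": 74},{"travel": [0,0,6],"roll": 0,"jaw": 74},{"travel": [0,0,0],"roll": 0,"jaw": 40},{"travel": [0,0,0],"roll": 0,"jaw": 30},{"travel": [0,0,0],"roll": 0,"jaw": 20},{"travel": [0,0,0],"roll": 0,"jaw": 20},{"travel": [0,0,0],"roll": 0,"jaw": 20},{"travel": [0,0,0],"roll": 0,"jaw": 20}]}}

```text
clock: 8.35
tool_pos: [0.4738, -0.0335, 0.0585]
orientation: [-180.0, -0.0, -76.1]
force: [-1.1, 1.0, 2.6]
opening: 0.044
gripper_force: 30.0
```

Gripped at 44 mm with 30 N. Lifting.

Request:
{"method": "apply_moves", "body": {"targets": [{"travel": [0,0,-5],"roll": 0,"jaw": 20},{"travel": [0,0,-15],"roll": 0,"jaw": 20},{"travel": [0,0,-20],"roll": 0,"jaw": 20},{"travel": [0,0,-20],"roll": 0,"jaw": 20},{"travel": [0,0,-20],"roll": 0,"jaw": 20},{"travel": [0,0,-10],"roll": 0,"jaw": 20},{"travel": [0,0,0],"roll": 0,"jaw": 20}]}}

```text
clock: 9.05
tool_pos: [0.4745, -0.0333, 0.1495]
orientation: [-179.8, 0.0, -76.1]
force: [-0.3, -0.2, -2.4]
opening: 0.0441
gripper_force: 30.0
```

```bash
python3 - <<'E'
from h import *
o=ctrl.get_obs(); print(o['orientation'],o['opening'],o['force']);go(o,(0.461,-0.317),None,0.057)
E
```

```text
[-1.79840937e+02  1.21061713e-02 -7.61449735e+01] 0.0441300928877207 [-0.26080369 -0.23244278 -2.43412138]
travel x 272.2 y 81.1 down 92.5
```

Request:
{"method": "apply_moves", "body": {"targets": [{"travel": [13,4,0],"roll": 0,"jaw": 20},{"travel": [27,8,0],"roll": 0,"jaw": 20},{"travel": [35,10.4,0],"roll": 0,"jaw": 20},{"travel": [40,12,0],"roll": 0,"jaw": 20},{"travel": [40,12,0],"roll": 0,"jaw": 20},{"travel": [40,12,0],"roll": 0,"jaw": 20},{"travel": [35,10.4,0],"roll": 0,"jaw": 20},{"travel": [27,8,0],"roll": 0,"jaw": 20},{"travel": [15.2,4.3,0],"roll": 0,"jaw": 20},{"travel": [0,0,0],"roll": 0,"jaw": 20}]}}

```text
clock: 10.05
tool_pos: [0.459, -0.3189, 0.1467]
orientation: [179.9, 0.1, -76.3]
force: [0.0, 0.1, -1.6]
opening: 0.0445
gripper_force: 30.0
```

Request:
{"method": "apply_moves", "body": {"targets": [{"travel": [0,0,20],"roll": 0,"jaw": 20},{"travel": [0,0,25],"roll": 0,"jaw": 20},{"travel": [0,0,20],"roll": 0,"jaw": 20},{"travel": [0,0,15],"roll": 0,"jaw": 20},{"travel": [0,0,5],"roll": 0,"jaw": 20},{"travel": [0,0,3],"roll": 0,"jaw": 20},{"travel": [0,0,0],"roll": 0,"jaw": 20},{"travel": [0,0,0],"roll": 0,"jaw": 20}]}}

```text
clock: 10.85
tool_pos: [0.4607, -0.3172, 0.061]
orientation: [-179.9, -0.0, -76.1]
force: [-0.4, -0.9, -2.5]
opening: 0.0442
gripper_force: 30.0
```

Request:
{"method": "apply_moves", "body": {"targets": [{"travel": [0,0,2],"roll": 0,"jaw": 20},{"travel": [0,0,1.5],"roll": 0,"jaw": 20},{"travel": [0,0,0],"roll": 0,"jaw": 20}]}}

```text
clock: 11.15
tool_pos: [0.4601, -0.3172, 0.0568]
orientation: [-180.0, 0.0, -76.2]
force: [-0.5, 0.6, -2.0]
opening: 0.0443
gripper_force: 30.0
```

Request:
{"method": "apply_moves", "body": {"targets": [{"travel": [0,0,1],"roll": 0,"jaw": 20},{"travel": [0,0,0],"roll": 0,"jaw": 20}]}}

```text
clock: 11.35
tool_pos: [0.4603, -0.3175, 0.0565]
orientation: [-180.0, -0.0, -76.1]
force: [-1.3, 0.4, 4.4]
opening: 0.0443
gripper_force: 30.0
```

Request:
{"method": "apply_moves", "body": {"targets": [{"travel": [0,0,0],"roll": 0,"jaw": 60},{"travel": [0,0,0],"roll": 0,"jaw": 74},{"travel": [0,0,0],"roll": 0,"jaw": 74},{"travel": [0,0,0],"roll": 0,"jaw": 74},{"travel": [0,0,0],"roll": 0,"jaw": 74},{"travel": [0,0,-15],"roll": 0,"jaw": 74},{"travel": [0,0,-30],"roll": 0,"jaw": 74},{"travel": [0,0,-40],"roll": 0,"jaw": 74},{"travel": [0,0,-10],"roll": 0,"jaw": 74},{"travel": [0,0,0],"roll": 0,"jaw": 74}]}}

```text
clock: 12.35
tool_pos: [0.4615, -0.3176, 0.1529]
orientation: [-179.8, -0.1, -76.1]
force: [-0.1, -1.0, 0.6]
opening: 0.0742
gripper_force: 0.0
```

```bash
python3 - <<'E'
from h import *
o=ctrl.get_obs(); print(o['tool_pos'],o['orientation'],o['opening'],o['force']);go(o,(0.5022,0.0684),-135.75,0.0585)
E
```

```text
[ 0.46148644 -0.31761417  0.15294565] [-1.79781145e+02 -1.31470067e-01 -7.61444965e+01] 0.07421341951078578 [-0.07410247 -0.98974984  0.55705034]
travel x -365.0 y -132.0 down 94.4 roll 59.6 (half-turn equiv)
```

Request:
{"method": "apply_moves", "body": {"targets": [{"travel": [-36.5,-13.2,0],"roll": 0,"jaw": 74},{"travel": [-36.5,-13.2,0],"roll": 0,"jaw": 74},{"travel": [-36.5,-13.2,0],"roll": 0,"jaw": 74},{"travel": [-36.5,-13.2,0],"roll": 0,"jaw": 74},{"travel": [-36.5,-13.2,0],"roll": 0,"jaw": 74},{"travel": [-36.5,-13.2,0],"roll": 0,"jaw": 74},{"travel": [-36.5,-13.2,0],"roll": 0,"jaw": 74},{"travel": [-36.5,-13.2,0],"roll": 0,"jaw": 74},{"travel": [-36.5,-13.2,0],"roll": 0,"jaw": 74},{"travel": [-36.5,-13.2,0],"roll": 0,"jaw": 74}]}}

```text
clock: 13.35
tool_pos: [0.5001, 0.0702, 0.1495]
orientation: [179.9, -0.0, -76.2]
force: [0.5, -1.2, 0.3]
opening: 0.0738
gripper_force: 0.0
```

Request:
{"method": "apply_moves", "body": {"targets": [{"travel": [0,0,0],"roll": 8.5,"jaw": 74},{"travel": [0,0,0],"roll": 8.5,"jaw": 74},{"travel": [0,0,0],"roll": 8.5,"jaw": 74},{"travel": [0,0,0],"roll": 8.5,"jaw": 74},{"travel": [0,0,0],"roll": 8.5,"jaw": 74},{"travel": [0,0,0],"roll": 8.5,"jaw": 74},{"travel": [0,0,0],"roll": 8.6,"jaw": 74},{"travel": [0,0,0],"roll": 0,"jaw": 74}]}}

```text
clock: 14.15
tool_pos: [0.5002, 0.0685, 0.1495]
orientation: [180.0, -0.1, -135.9]
force: [-0.5, -0.3, -0.6]
opening: 0.074
gripper_force: 0.0
```

```bash
python3 - <<'E'
from h import *
o=ctrl.get_obs(); print(o['tool_pos'],o['orientation'],o['opening'],o['force']);go(o,(0.5022,0.0684),-135.75,0.0585)
E
```

```text
[0.50023101 0.06851957 0.14946373] [ 1.7995131e+02 -1.0822800e-01 -1.3588877e+02] 0.07402108942148378 [-0.52247679 -0.33499223 -0.5508796 ]
travel x -1.3 y -1.5 down 91.0 roll -0.1 (half-turn equiv)
```

Request:
{"method": "apply_moves", "body": {"targets": [{"travel": [-1.3,-1.5,20],"roll": 0,"jaw": 74},{"travel": [0,0,25],"roll": 0,"jaw": 74},{"travel": [0,0,25],"roll": 0,"jaw": 74},{"travel": [0,0,15],"roll": 0,"jaw": 74},{"travel": [0,0,6],"roll": 0,"jaw": 74},{"travel": [0,0,0],"roll": 0,"jaw": 74},{"travel": [0,0,0],"roll": 0,"jaw": 74}]}}

```text
clock: 14.85
tool_pos: [0.5033, 0.0687, 0.0602]
orientation: [-180.0, 0.0, -135.6]
force: [0.4, 0.7, -0.5]
opening: 0.0742
gripper_force: 0.0
```

Request:
{"method": "apply_moves", "body": {"targets": [{"travel": [0,0,0],"roll": 0,"jaw": 40},{"travel": [0,0,0],"roll": 0,"jaw": 30},{"travel": [0,0,0],"roll": 0,"jaw": 20},{"travel": [0,0,0],"roll": 0,"jaw": 20},{"travel": [0,0,0],"roll": 0,"jaw": 20},{"travel": [0,0,0],"roll": 0,"jaw": 20},{"travel": [0,0,0],"roll": 0,"jaw": 20}]}}

```text
clock: 15.55
tool_pos: [0.5031, 0.0688, 0.06]
orientation: [-180.0, 0.0, -135.7]
force: [-2.0, 2.2, 4.5]
opening: 0.0444
gripper_force: 30.0
```

Request:
{"method": "apply_moves", "body": {"targets": [{"travel": [0,0,-5],"roll": 0,"jaw": 20},{"travel": [0,0,-15],"roll": 0,"jaw": 20},{"travel": [0,0,-20],"roll": 0,"jaw": 20},{"travel": [0,0,-25],"roll": 0,"jaw": 20},{"travel": [0,0,-25],"roll": 0,"jaw": 20},{"travel": [0,0,-10],"roll": 0,"jaw": 20},{"travel": [0,0,-5],"roll": 0,"jaw": 20},{"travel": [0,0,0],"roll": 0,"jaw": 20}]}}

```text
clock: 16.35
tool_pos: [0.5027, 0.0686, 0.1645]
orientation: [180.0, -0.0, -135.8]
force: [1.2, 0.0, -0.9]
opening: 0.044
gripper_force: 30.0
```

```bash
python3 - <<'E'
from h import *
o=ctrl.get_obs(); print(o['tool_pos'],o['orientation'],o['opening'],o['force']);go(o,(0.461,-0.232),None,0.058)
E
```

```text
[0.50272455 0.06855979 0.16451449] [ 1.79983728e+02 -3.96216728e-04 -1.35758433e+02] 0.04395826338813822 [ 1.21384638  0.00540859 -0.90962475]
travel x 239.6 y -186.2 down 106.5
```

Request:
{"method": "apply_moves", "body": {"targets": [{"travel": [12,-9.3,0],"roll": 0,"jaw": 20},{"travel": [24,-18.6,0],"roll": 0,"jaw": 20},{"travel": [31,-24.1,0],"roll": 0,"jaw": 20},{"travel": [35,-27.2,0],"roll": 0,"jaw": 20},{"travel": [35.6,-27.7,0],"roll": 0,"jaw": 20},{"travel": [35,-27.2,0],"roll": 0,"jaw": 20},{"travel": [31,-24.1,0],"roll": 0,"jaw": 20},{"travel": [24,-18.6,0],"roll": 0,"jaw": 20},{"travel": [12,-9.3,0],"roll": 0,"jaw": 20},{"travel": [0,0,0],"roll": 0,"jaw": 20}]}}

```text
clock: 17.35
tool_pos: [0.4595, -0.2339, 0.1632]
orientation: [179.9, -0.1, -135.9]
force: [0.3, 0.3, -2.2]
opening: 0.0445
gripper_force: 30.0
```

Request:
{"method": "apply_moves", "body": {"targets": [{"travel": [0,0,20],"roll": 0,"jaw": 20},{"travel": [0,0,25],"roll": 0,"jaw": 20},{"travel": [0,0,25],"roll": 0,"jaw": 20},{"travel": [0,0,20],"roll": 0,"jaw": 20},{"travel": [0,0,8],"roll": 0,"jaw": 20},{"travel": [0,0,4],"roll": 0,"jaw": 20},{"travel": [0,0,2],"roll": 0,"jaw": 20},{"travel": [0,0,0],"roll": 0,"jaw": 20},{"travel": [0,0,0],"roll": 0,"jaw": 20}]}}

```text
clock: 18.25
tool_pos: [0.4618, -0.2319, 0.0615]
orientation: [-179.9, 0.0, -135.7]
force: [0.9, -0.4, -1.4]
opening: 0.0443
gripper_force: 30.0
```

Request:
{"method": "apply_moves", "body": {"targets": [{"travel": [0,0,2],"roll": 0,"jaw": 20},{"travel": [0,0,1],"roll": 0,"jaw": 20},{"travel": [0,0,0],"roll": 0,"jaw": 20}]}}

```text
clock: 18.55
tool_pos: [0.4614, -0.2319, 0.0581]
orientation: [-180.0, 0.0, -135.7]
force: [-1.1, 0.6, -0.1]
opening: 0.0443
gripper_force: 30.0
```

Request:
{"method": "apply_moves", "body": {"targets": [{"travel": [0,0,0],"roll": 0,"jaw": 60},{"travel": [0,0,0],"roll": 0,"jaw": 74},{"travel": [0,0,0],"roll": 0,"jaw": 74},{"travel": [0,0,0],"roll": 0,"jaw": 74},{"travel": [0,0,0],"roll": 0,"jaw": 74},{"travel": [0,0,-15],"roll": 0,"jaw": 74},{"travel": [0,0,-30],"roll": 0,"jaw": 74},{"travel": [0,0,-40],"roll": 0,"jaw": 74},{"travel": [0,0,-20],"roll": 0,"jaw": 74},{"travel": [0,0,0],"roll": 0,"jaw": 74}]}}

```text
clock: 19.55
tool_pos: [0.4632, -0.2324, 0.1662]
orientation: [-179.7, 0.2, -135.7]
force: [0.6, 0.7, 0.0]
opening: 0.0737
gripper_force: 0.0
```

```bash
python3 - <<'E'
from h import *
o=ctrl.get_obs(); im=ctrl.snapshot("wrist")[:,:,::-1]; cv2.imwrite("pics/w4.png",im)
print(o['tool_pos'],o['orientation'],o['opening'],o['force'],o['joint_pos']);go(o,(0.4878,0.0174),164.25,0.0595)
E
```

```text
[ 0.46320615 -0.23236384  0.16620517] [-179.70619637    0.19348039 -135.71585287] 0.07366460554673372 [0.5955966  0.65444306 0.01429758] [-4.88142259e+00  8.20312610e+00 -2.38243953e+01  5.41408608e-02
 -5.76236862e+01 -4.08637784e+01]
travel x -192.0 y 161.6 down 106.7 roll 60.0 (half-turn equiv)
```

View pics/w4.png

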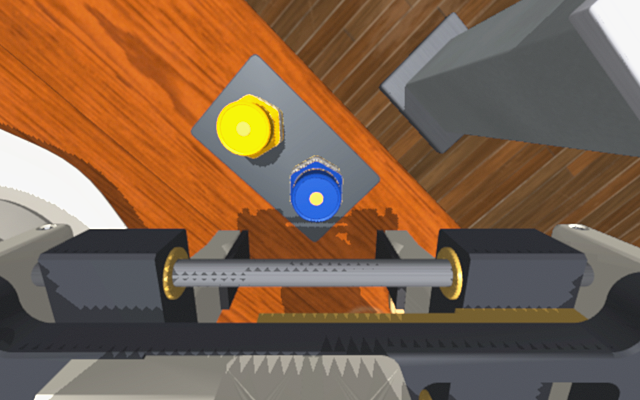

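Both tins stand upright on the slate, yellow at (243,129) and blue at (316,199). Next is green.

Request:
{"method": "apply_moves", "body": {"targets": [{"travel": [-27.4,23.1,0],"roll": 0,"jaw": 74},{"travel": [-27.4,23.1,0],"roll": 0,"jaw": 74},{"travel": [-27.4,23.1,0],"roll": 0,"jaw": 74},{"travel": [-27.4,23.1,0],"roll": 0,"jaw": 74},{"travel": [-27.4,23.1,0],"roll": 0,"jaw": 74},{"travel": [-27.4,23.1,0],"roll": 0,"jaw": 74},{"travel": [-27.6,23.0,0],"roll": 0,"jaw": 74}]}}

```text
clock: 20.3
tool_pos: [0.4851, 0.0191, 0.1616]
orientation: [180.0, -0.1, -135.8]
force: [0.4, -0.1, 0.5]
opening: 0.0742
gripper_force: 0.0
```

Request:
{"method": "apply_moves", "body": {"targets": [{"travel": [0,0,0],"roll": 8.5,"jaw": 74},{"travel": [0,0,0],"roll": 8.5,"jaw": 74},{"travel": [0,0,0],"roll": 8.5,"jaw": 74},{"travel": [0,0,0],"roll": 8.5,"jaw": 74},{"travel": [0,0,0],"roll": 8.5,"jaw": 74},{"travel": [0,0,0],"roll": 8.5,"jaw": 74},{"travel": [0,0,0],"roll": 8.5,"jaw": 74},{"travel": [0,0,0],"roll": 0.5,"jaw": 74},{"travel": [0,0,0],"roll": 0,"jaw": 74}]}}

```text
clock: 21.2
tool_pos: [0.4855, 0.0177, 0.162]
orientation: [-180.0, -0.1, 164.5]
force: [0.3, -0.2, 0.3]
opening: 0.0741
gripper_force: 0.0
```

```bash
python3 - <<'E'
from h import *
o=ctrl.get_obs()
print(o['tool_pos'],o['orientation'],o['opening'],o['force']);go(o,(0.4878,0.0174),164.25,0.0595)
E
```

```text
[0.48552796 0.01770352 0.16197312] [-1.79957349e+02 -6.54950312e-02  1.64469189e+02] 0.07407197076742675 [ 0.25439745 -0.17128821  0.34815996]
travel x -2.3 y 0.3 down 102.5 roll 0.2 (half-turn equiv)
```

Request:
{"method": "apply_moves", "body": {"targets": [{"travel": [-2.0,0.3,20],"roll": 0,"jaw": 74},{"travel": [0,0,30],"roll": 0,"jaw": 74},{"travel": [0,0,25],"roll": 0,"jaw": 74},{"travel": [0,0,20],"roll": 0,"jaw": 74},{"travel": [0,0,7],"roll": 0,"jaw": 74},{"travel": [0,0,0],"roll": 0,"jaw": 74},{"travel": [0,0,0],"roll": 0,"jaw": 74}]}}

```text
clock: 21.9
tool_pos: [0.4885, 0.0177, 0.0614]
orientation: [180.0, 0.0, 164.3]
force: [0.6, -0.2, 0.2]
opening: 0.0743
gripper_force: 0.0
```

Request:
{"method": "apply_moves", "body": {"targets": [{"travel": [0,0,0],"roll": 0,"jaw": 40},{"travel": [0,0,0],"roll": 0,"jaw": 30},{"travel": [0,0,0],"roll": 0,"jaw": 20},{"travel": [0,0,0],"roll": 0,"jaw": 20},{"travel": [0,0,0],"roll": 0,"jaw": 20},{"travel": [0,0,0],"roll": 0,"jaw": 20},{"travel": [0,0,0],"roll": 0,"jaw": 20}]}}

```text
clock: 22.6
tool_pos: [0.4882, 0.0177, 0.061]
orientation: [180.0, 0.0, 164.3]
force: [-1.3, 0.4, 4.7]
opening: 0.0441
gripper_force: 30.0
```

Request:
{"method": "apply_moves", "body": {"targets": [{"travel": [0,0,-5],"roll": 0,"jaw": 20},{"travel": [0,0,-15],"roll": 0,"jaw": 20},{"travel": [0,0,-20],"roll": 0,"jaw": 20},{"travel": [0,0,-25],"roll": 0,"jaw": 20},{"travel": [0,0,-25],"roll": 0,"jaw": 20},{"travel": [0,0,-10],"roll": 0,"jaw": 20},{"travel": [0,0,-5],"roll": 0,"jaw": 20},{"travel": [0,0,0],"roll": 0,"jaw": 20}]}}

```text
clock: 23.4
tool_pos: [0.4877, 0.0176, 0.1655]
orientation: [180.0, -0.0, 164.2]
force: [0.1, -0.1, -2.0]
opening: 0.0443
gripper_force: 30.0
```

```bash
python3 - <<'E'
from h import *
o=ctrl.get_obs()
print(o['tool_pos'],o['orientation'],o['opening'],o['force']);go(o,(0.474,0.29))
# disc in top image: fit circle to cork colour
im=ctrl.snapshot("top")[:,:,::-1].copy();cv2.imwrite("pics/t2.png",cv2.resize(im[205:265,190:300],None,fx=7,fy=7,interpolation=cv2.INTER_CUBIC))
hsv=cv2.cvtColor(im,cv2.COLOR_BGR2HSV);m=cv2.inRange(hsv,(12,60,170),(32,190,255));m[:, :215]=0;m[:,256:]=0;m[:215]=0;m[255:]=0
n,l,s,c=cv2.connectedComponentsWithStats(m);i=1+s[1:,4].argmax();print(s[i],c[i],world("top",c[i],.009))
E
```

```text
[0.48772024 0.01758998 0.1654755 ] [ 1.79990170e+02 -1.62222723e-02  1.64241643e+02] 0.04434674151682662 [ 0.1124923  -0.05381162 -1.96922687]
travel x 87.2 y 258.4
[221 222  24  17 219] [231.53424658 228.92237443] [[0.49363069 0.3397149  0.009     ]]
```

View pics/t2.png

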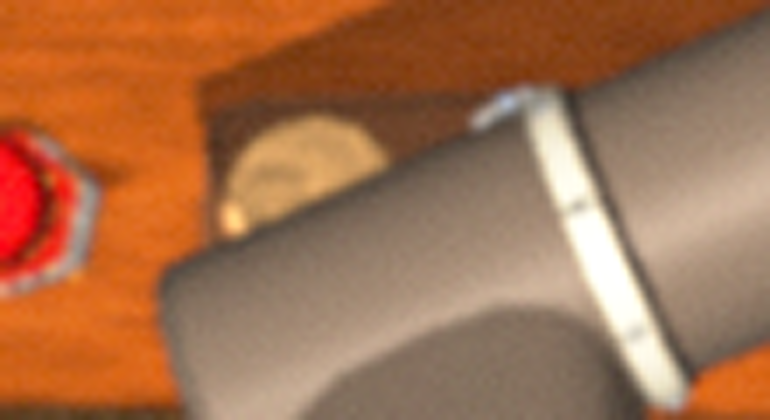

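The arm hides part of the disc, which shows at its left edge, near (232,229) in the full image. I'll fit the disc in the first top picture instead.

```bash
python3 - <<'E'
from h import *
im=cv2.imread("pics/top0.png")
hsv=cv2.cvtColor(im,cv2.COLOR_BGR2HSV);m=cv2.inRange(hsv,(12,60,170),(32,190,255));m[:, :215]=0;m[:,256:]=0;m[:215]=0;m[255:]=0
n,l,s,c=cv2.connectedComponentsWithStats(m);i=1+s[1:,4].argmax();print(s[i],c[i],world("top",c[i],.009))
# tray dark corners check + lid check of top bias
print(world("top",[(220,219),(283,219),(284,249),(219,249)],.015).round(3))
o=ctrl.get_obs();go(o,world("top",c[i],.009)[0,:2])
E
```

```text
[221 221  32  27 616] [234.74837662 233.6737013 ] [[0.47806029 0.32830565 0.009     ]]
[[0.525 0.378 0.015]
 [0.529 0.169 0.015]
 [0.43  0.163 0.015]
 [0.426 0.377 0.015]]
travel x 93.4 y 296.6
```

```bash
python3 - <<'E'
from h import *
o=ctrl.get_obs();go(o,(0.535,0.312))
E
```

```text
travel x 34.2 y 296.4
```

Request:
{"method": "apply_moves", "body": {"targets": [{"travel": [2,15,-3],"roll": 0,"jaw": 20},{"travel": [4,30,-3],"roll": 0,"jaw": 20},{"travel": [4,35,-2],"roll": 0,"jaw": 20},{"travel": [4.2,40,0],"roll": 0,"jaw": 20},{"travel": [4,40,0],"roll": 0,"jaw": 20},{"travel": [4,40,0],"roll": 0,"jaw": 20},{"travel": [4,35,0],"roll": 0,"jaw": 20},{"travel": [4,30,0],"roll": 0,"jaw": 20},{"travel": [4,31.4,0],"roll": 0,"jaw": 20},{"travel": [0,0,0],"roll": 0,"jaw": 20}]}}

```text
clock: 24.45
tool_pos: [0.5354, 0.316, 0.1718]
orientation: [-179.9, -0.0, 164.4]
force: [-0.6, -0.3, -2.7]
opening: 0.044
gripper_force: 30.0
```

```bash
python3 - <<'E'
from h import *
import pickle
o=ctrl.get_obs(); im=ctrl.snapshot("wrist")[:,:,::-1]; cv2.imwrite("pics/w5.png",im);pickle.dump(o,open("w5.pkl","wb"))
print(o['tool_pos'],o['orientation'],o['opening'],o['force'])
E
```

```text
[0.53541067 0.31599803 0.17178116] [-1.79922246e+02 -3.81045760e-02  1.64401585e+02] 0.04400738865616746 [-0.6491657  -0.2955289  -2.72107639]
```

View pics/w5.png

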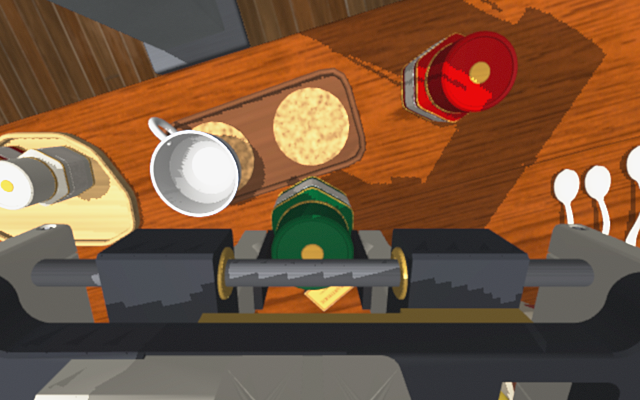

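The empty disc is centred at (311,126), and the green tin hangs upright in the jaws.

```bash
python3 - <<'E'
from h import *
import pickle
o=pickle.load(open("w5.pkl","rb"))
w=world("wrist",[(311.5,126.5),(273,126),(350,126)],.009,o);print(w.round(4))
o=ctrl.get_obs();go(o,w[0,:2],None,0.064)
E
```

```text
[[0.4775 0.3318 0.009 ]
 [0.4659 0.2921 0.009 ]
 [0.4882 0.3718 0.009 ]]
travel x 59.9 y 1.5 down 107.8
```

Request:
{"method": "apply_moves", "body": {"targets": [{"travel": [15,0,0],"roll": 0,"jaw": 20},{"travel": [25,0.5,0],"roll": 0,"jaw": 20},{"travel": [20,0,0],"roll": 0,"jaw": 20},{"travel": [0,0,20],"roll": 0,"jaw": 20},{"travel": [0,0,25],"roll": 0,"jaw": 20},{"travel": [0,0,25],"roll": 0,"jaw": 20},{"travel": [0,0,20],"roll": 0,"jaw": 20},{"travel": [0,0,10],"roll": 0,"jaw": 20},{"travel": [0,0,4],"roll": 0,"jaw": 20},{"travel": [0,0,0],"roll": 0,"jaw": 20}]}}

```text
clock: 25.5
tool_pos: [0.4777, 0.3287, 0.0698]
orientation: [-180.0, -0.0, 164.2]
force: [-0.3, 0.0, -1.9]
opening: 0.044
gripper_force: 30.0
```

Request:
{"method": "apply_moves", "body": {"targets": [{"travel": [0,0,0],"roll": 0,"jaw": 20},{"travel": [0,0,1],"roll": 0,"jaw": 20},{"travel": [0,0,0],"roll": 0,"jaw": 20}]}}

```text
clock: 25.8
tool_pos: [0.4781, 0.3292, 0.0694]
orientation: [179.9, 0.0, 164.3]
force: [0.2, -0.5, -1.3]
opening: 0.0443
gripper_force: 30.0
```

Request:
{"method": "apply_moves", "body": {"targets": [{"travel": [0,0,2],"roll": 0,"jaw": 20},{"travel": [0,0,2],"roll": 0,"jaw": 20},{"travel": [0,0,0],"roll": 0,"jaw": 20},{"travel": [0,0,0],"roll": 0,"jaw": 20}]}}

```text
clock: 26.2
tool_pos: [0.4778, 0.3288, 0.0646]
orientation: [-180.0, -0.0, 164.3]
force: [-0.2, 0.2, -1.4]
opening: 0.0444
gripper_force: 30.0
```

Request:
{"method": "apply_moves", "body": {"targets": [{"travel": [0,0,1],"roll": 0,"jaw": 20},{"travel": [0,0,0],"roll": 0,"jaw": 20}]}}

```text
clock: 26.4
tool_pos: [0.478, 0.329, 0.0641]
orientation: [180.0, 0.0, 164.3]
force: [-0.6, -0.5, 2.3]
opening: 0.0444
gripper_force: 30.0
```

Request:
{"method": "apply_moves", "body": {"targets": [{"travel": [0,0,0],"roll": 0,"jaw": 58},{"travel": [0,0,0],"roll": 0,"jaw": 58},{"travel": [0,0,0],"roll": 0,"jaw": 58},{"travel": [0,0,0],"roll": 0,"jaw": 58},{"travel": [0,0,-10],"roll": 0,"jaw": 58},{"travel": [0,0,-25],"roll": 0,"jaw": 58},{"travel": [0,0,-40],"roll": 0,"jaw": 58},{"travel": [0,0,-35],"roll": 0,"jaw": 74},{"travel": [0,0,0],"roll": 0,"jaw": 74}]}}

```text
clock: 27.3
tool_pos: [0.4802, 0.331, 0.1801]
orientation: [179.5, 0.3, 164.3]
force: [0.1, 1.3, -0.5]
opening: 0.0692
gripper_force: 0.0
```

```bash
python3 - <<'E'
from h import *
o=ctrl.get_obs(); im=ctrl.snapshot("wrist")[:,:,::-1]; cv2.imwrite("pics/w6.png",im)
print(o['tool_pos'],o['orientation'],o['opening'],o['force']);go(o,(0.4614,-0.2319),-135.75)
hsv=cv2.cvtColor(im.copy(),cv2.COLOR_BGR2HSV);m=cv2.inRange(hsv,(60,90,30),(90,255,200))
print(cv2.connectedComponentsWithStats(m)[2:])
E
```

```text
[0.48023307 0.33104345 0.18014988] [179.52469862   0.28031017 164.30671835] 0.06923842254020808 [ 0.10085388  1.2959541  -0.46702508]
travel x -134.1 y -547.1 roll -59.9 (half-turn equiv)
(array([[     0,      0,    640,    400, 254289],
       [   284,    159,     49,     59,   1711]], dtype=int32), array([[319.57748467, 199.55984333],
       [307.98421975, 190.60607832]]))
```

View pics/w6.png

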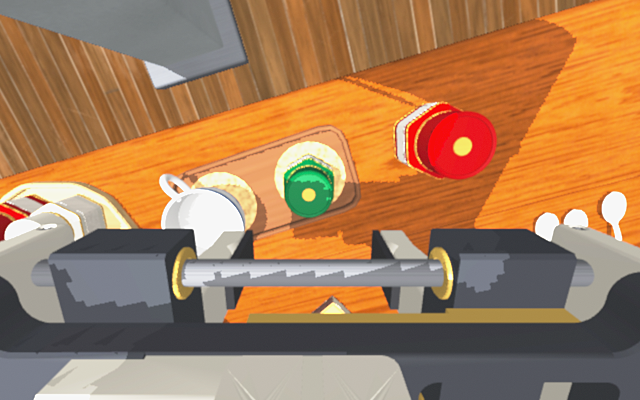

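Green stands on the disc, lid at (309,194) and disc centre column about 310. Next, blue goes back.

Request:
{"method": "apply_moves", "body": {"targets": [{"travel": [-9.6,-39.1,0],"roll": 0,"jaw": 74},{"travel": [-9.6,-39.1,0],"roll": 0,"jaw": 74},{"travel": [-9.6,-39.1,0],"roll": 0,"jaw": 74},{"travel": [-9.6,-39.1,0],"roll": 0,"jaw": 74},{"travel": [-9.6,-39.1,0],"roll": 0,"jaw": 74},{"travel": [-9.6,-39.1,0],"roll": 0,"jaw": 74},{"travel": [-9.6,-39.1,0],"roll": 0,"jaw": 74},{"travel": [-9.6,-39.1,0],"roll": 0,"jaw": 74},{"travel": [-9.6,-39.1,0],"roll": 0,"jaw": 74},{"travel": [-9.6,-39.1,0],"roll": 0,"jaw": 74}]}}

```text
clock: 28.35
tool_pos: [0.4633, -0.0751, 0.1735]
orientation: [-180.0, -0.0, 164.3]
force: [-0.3, 0.0, 0.5]
opening: 0.0742
gripper_force: 0.0
```

Request:
{"method": "apply_moves", "body": {"targets": [{"travel": [-9.6,-39.1,0],"roll": 0,"jaw": 74},{"travel": [-9.6,-39.1,0],"roll": 0,"jaw": 74},{"travel": [-9.6,-39.1,0],"roll": 0,"jaw": 74},{"travel": [-9.6,-39.1,0],"roll": 0,"jaw": 74}]}}

```text
clock: 28.75
tool_pos: [0.4579, -0.236, 0.1734]
orientation: [180.0, -0.0, 164.3]
force: [1.8, 0.3, 0.2]
opening: 0.0739
gripper_force: 0.0
```

Request:
{"method": "apply_moves", "body": {"targets": [{"travel": [0,0,0],"roll": -8.5,"jaw": 74},{"travel": [0,0,0],"roll": -8.5,"jaw": 74},{"travel": [0,0,0],"roll": -8.5,"jaw": 74},{"travel": [0,0,0],"roll": -8.5,"jaw": 74},{"travel": [0,0,0],"roll": -8.5,"jaw": 74},{"travel": [0,0,0],"roll": -8.5,"jaw": 74},{"travel": [0,0,0],"roll": -8.5,"jaw": 74},{"travel": [0,0,0],"roll": -0.5,"jaw": 74},{"travel": [0,0,0],"roll": 0,"jaw": 74}]}}

```text
clock: 29.65
tool_pos: [0.4584, -0.2343, 0.1734]
orientation: [180.0, -0.0, -136.0]
force: [0.3, -0.0, 0.4]
opening: 0.074
gripper_force: 0.0
```

```bash
python3 - <<'E'
from h import *
o=ctrl.get_obs(); print(o['tool_pos'],o['orientation'],o['opening'],o['force']);go(o,(0.4614,-0.2319),-135.75,.058)
E
```

```text
[ 0.45835873 -0.23433278  0.17341588] [ 1.79962387e+02 -2.27379647e-02 -1.35971214e+02] 0.07400242994664649 [ 0.26325726 -0.03662069  0.42840058]
travel x -3.9 y -0.4 down 115.4 roll -0.2 (half-turn equiv)
```

Request:
{"method": "apply_moves", "body": {"targets": [{"travel": [-3.5,-0.4,25],"roll": 0,"jaw": 74},{"travel": [0,0,30],"roll": 0,"jaw": 74},{"travel": [0,0,30],"roll": 0,"jaw": 74},{"travel": [0,0,20],"roll": 0,"jaw": 74},{"travel": [0,0,10],"roll": 0,"jaw": 74},{"travel": [0,0,0],"roll": 0,"jaw": 74},{"travel": [0,0,0],"roll": 0,"jaw": 74}]}}

```text
clock: 30.35
tool_pos: [0.462, -0.2324, 0.0594]
orientation: [-180.0, 0.0, -135.8]
force: [0.1, 0.2, 0.4]
opening: 0.0743
gripper_force: 0.0
```

Request:
{"method": "apply_moves", "body": {"targets": [{"travel": [0,0,0],"roll": 0,"jaw": 40},{"travel": [0,0,0],"roll": 0,"jaw": 30},{"travel": [0,0,0],"roll": 0,"jaw": 20},{"travel": [0,0,0],"roll": 0,"jaw": 20},{"travel": [0,0,0],"roll": 0,"jaw": 20},{"travel": [0,0,0],"roll": 0,"jaw": 20},{"travel": [0,0,0],"roll": 0,"jaw": 20}]}}

```text
clock: 31.05
tool_pos: [0.4614, -0.2322, 0.059]
orientation: [-180.0, 0.0, -135.7]
force: [-0.6, 2.7, 5.9]
opening: 0.0442
gripper_force: 30.0
```

Request:
{"method": "apply_moves", "body": {"targets": [{"travel": [0,0,-5],"roll": 0,"jaw": 20},{"travel": [0,0,-15],"roll": 0,"jaw": 20},{"travel": [0,0,-20],"roll": 0,"jaw": 20},{"travel": [0,0,-25],"roll": 0,"jaw": 20},{"travel": [0,0,-25],"roll": 0,"jaw": 20},{"travel": [0,0,-15],"roll": 0,"jaw": 20},{"travel": [0,0,-5],"roll": 0,"jaw": 20},{"travel": [0,0,0],"roll": 0,"jaw": 20}]}}

```text
clock: 31.85
tool_pos: [0.4617, -0.2322, 0.169]
orientation: [-180.0, 0.0, -135.8]
force: [-0.2, 0.1, -2.3]
opening: 0.0446
gripper_force: 30.0
```

```bash
python3 - <<'E'
from h import *
o=ctrl.get_obs(); print(o['tool_pos'],o['orientation'],o['opening'],o['force']);go(o,(0.5028,0.0688),-135.7,.061)
E
```

```text
[ 0.46165784 -0.23223021  0.16904649] [-1.79960556e+02  4.70648926e-02 -1.35752550e+02] 0.04459513623585277 [-0.23573381  0.11141108 -2.32688939]
travel x -239.5 y 186.9 down 108.0 roll -0.1 (half-turn equiv)
```

Request:
{"method": "apply_moves", "body": {"targets": [{"travel": [-12,9.3,0],"roll": 0,"jaw": 20},{"travel": [-24,18.6,0],"roll": 0,"jaw": 20},{"travel": [-31,24.1,0],"roll": 0,"jaw": 20},{"travel": [-35,27.2,0],"roll": 0,"jaw": 20},{"travel": [-36,28,0],"roll": 0,"jaw": 20},{"travel": [-35,27.2,0],"roll": 0,"jaw": 20},{"travel": [-31,24.1,0],"roll": 0,"jaw": 20},{"travel": [-24,18.6,0],"roll": 0,"jaw": 20},{"travel": [-12,9.3,0],"roll": 0,"jaw": 20},{"travel": [0,0,0],"roll": 0,"jaw": 20}]}}

```text
clock: 32.85
tool_pos: [0.503, 0.0701, 0.1675]
orientation: [180.0, -0.1, -135.6]
force: [-0.8, -0.5, -1.9]
opening: 0.0444
gripper_force: 30.0
```

Request:
{"method": "apply_moves", "body": {"targets": [{"travel": [0,0,10],"roll": 0,"jaw": 20},{"travel": [0,0,0],"roll": 0,"jaw": 20},{"travel": [0,0,0],"roll": 0,"jaw": 20}]}}

```text
clock: 33.15
tool_pos: [0.5028, 0.0675, 0.1581]
orientation: [180.0, -0.1, -135.8]
force: [-0.0, 0.0, -1.6]
opening: 0.0438
gripper_force: 30.0
```

```bash
python3 - <<'E'
from h import *
o=ctrl.get_obs(); print(o['tool_pos'],o['orientation'],o['opening'],o['force']);go(o,(0.5040,0.0691),-135.7,.061)
E
```

```text
[0.50275142 0.06751016 0.15805251] [ 1.79975177e+02 -8.51602829e-02 -1.35823996e+02] 0.04375747814892903 [-0.03830072  0.04283697 -1.57004455]
travel x -2.0 y 0.3 down 97.1 roll -0.1 (half-turn equiv)
```

Request:
{"method": "apply_moves", "body": {"targets": [{"travel": [-1.3,0.3,20],"roll": 0,"jaw": 20},{"travel": [0,0,25],"roll": 0,"jaw": 20},{"travel": [0,0,15],"roll": 0,"jaw": 20},{"travel": [0,0,0],"roll": 0,"jaw": 20},{"travel": [0,0,0],"roll": 0,"jaw": 20}]}}

```text
clock: 33.65
tool_pos: [0.5043, 0.0694, 0.0992]
orientation: [-180.0, -0.0, -135.8]
force: [0.8, 0.3, -1.4]
opening: 0.0442
gripper_force: 30.0
```

```bash
python3 - <<'E'
from h import *
o=ctrl.get_obs(); print(o['tool_pos'],o['orientation'],o['opening'],o['force']);go(o,(0.5040,0.0691),-135.7,.061)
E
```

```text
[0.50430765 0.06935247 0.09921236] [-1.79983246e+02 -6.21682629e-03 -1.35779873e+02] 0.044160329854589425 [ 0.80309076  0.30550702 -1.44601809]
travel x 0.4 y 0.0 down 38.2 roll -0.1 (half-turn equiv)
```

Request:
{"method": "apply_moves", "body": {"targets": [{"travel": [0,0,15],"roll": 0,"jaw": 20},{"travel": [0,0,12],"roll": 0,"jaw": 20},{"travel": [0,0,6],"roll": 0,"jaw": 20},{"travel": [0,0,3],"roll": 0,"jaw": 20},{"travel": [0,0,1],"roll": 0,"jaw": 20},{"travel": [0,0,0],"roll": 0,"jaw": 20},{"travel": [0,0,0],"roll": 0,"jaw": 20}]}}

```text
clock: 34.35
tool_pos: [0.5043, 0.07, 0.0621]
orientation: [-180.0, 0.0, -135.7]
force: [-1.1, 0.3, -2.1]
opening: 0.0443
gripper_force: 30.0
```

Request:
{"method": "apply_moves", "body": {"targets": [{"travel": [0,0,1.2],"roll": 0,"jaw": 20},{"travel": [0,0,0],"roll": 0,"jaw": 20},{"travel": [0,0,0],"roll": 0,"jaw": 20}]}}

```text
clock: 34.65
tool_pos: [0.5044, 0.0701, 0.0611]
orientation: [-180.0, 0.1, -135.7]
force: [-1.7, 0.7, 3.5]
opening: 0.0443
gripper_force: 30.0
```

Request:
{"method": "apply_moves", "body": {"targets": [{"travel": [0,0,0],"roll": 0,"jaw": 60},{"travel": [0,0,0],"roll": 0,"jaw": 74},{"travel": [0,0,0],"roll": 0,"jaw": 74},{"travel": [0,0,0],"roll": 0,"jaw": 74},{"travel": [0,0,0],"roll": 0,"jaw": 74},{"travel": [0,0,-15],"roll": 0,"jaw": 74},{"travel": [0,0,-30],"roll": 0,"jaw": 74},{"travel": [0,0,-40],"roll": 0,"jaw": 74},{"travel": [0,0,-20],"roll": 0,"jaw": 74},{"travel": [0,0,0],"roll": 0,"jaw": 74}]}}

```text
clock: 35.65
tool_pos: [0.5059, 0.0706, 0.1689]
orientation: [-179.9, 0.3, -135.7]
force: [0.7, -0.1, -0.2]
opening: 0.0737
gripper_force: 0.0
```

```bash
python3 - <<'E'
from h import *
o=ctrl.get_obs(); print(o['tool_pos'],o['orientation'],o['opening'],o['force']);go(o,(0.4604,-0.3174),-76.15,.0565)
E
```

```text
[0.50585817 0.07055546 0.16890684] [-179.87411571    0.32117408 -135.72037847] 0.07367789060301735 [ 0.68785959 -0.08185097 -0.15900276]
travel x 303.4 y -246.0 down 112.4 roll -59.6 (half-turn equiv)
```

Request:
{"method": "apply_moves", "body": {"targets": [{"travel": [30.3,-24.6,0],"roll": 0,"jaw": 74},{"travel": [30.3,-24.6,0],"roll": 0,"jaw": 74},{"travel": [30.3,-24.6,0],"roll": 0,"jaw": 74},{"travel": [30.3,-24.6,0],"roll": 0,"jaw": 74},{"travel": [30.3,-24.6,0],"roll": 0,"jaw": 74},{"travel": [30.3,-24.6,0],"roll": 0,"jaw": 74},{"travel": [30.3,-24.6,0],"roll": 0,"jaw": 74},{"travel": [30.3,-24.6,0],"roll": 0,"jaw": 74},{"travel": [30.3,-24.6,0],"roll": 0,"jaw": 74},{"travel": [30.3,-24.6,0],"roll": 0,"jaw": 74}]}}

```text
clock: 36.65
tool_pos: [0.4579, -0.3192, 0.1647]
orientation: [179.9, -0.0, -135.8]
force: [1.4, 0.7, 0.8]
opening: 0.0739
gripper_force: 0.0
```

Request:
{"method": "apply_moves", "body": {"targets": [{"travel": [0,0,0],"roll": -8.5,"jaw": 74},{"travel": [0,0,0],"roll": -8.5,"jaw": 74},{"travel": [0,0,0],"roll": -8.5,"jaw": 74},{"travel": [0,0,0],"roll": -8.5,"jaw": 74},{"travel": [0,0,0],"roll": -8.5,"jaw": 74},{"travel": [0,0,0],"roll": -8.5,"jaw": 74},{"travel": [0,0,0],"roll": -8.5,"jaw": 74},{"travel": [0,0,0],"roll": 0,"jaw": 74},{"travel": [0,0,0],"roll": 0,"jaw": 74}]}}

```text
clock: 37.55
tool_pos: [0.4583, -0.3177, 0.1649]
orientation: [180.0, 0.0, -76.5]
force: [0.6, -0.6, -0.3]
opening: 0.0739
gripper_force: 0.0
```

```bash
python3 - <<'E'
from h import *
o=ctrl.get_obs(); print(o['tool_pos'],o['orientation'],o['opening'],o['force']);go(o,(0.4604,-0.3174),-76.15,.0565)
E
```

```text
[ 0.45834818 -0.31766207  0.16493075] [ 1.79953035e+02  3.35012579e-02 -7.65055618e+01] 0.07392175794106084 [ 0.60985144 -0.55570139 -0.27839781]
travel x 0.2 y -2.1 down 108.4 roll -0.4 (half-turn equiv)
```

Request:
{"method": "apply_moves", "body": {"targets": [{"travel": [0.2,-1.6,25],"roll": 0,"jaw": 74},{"travel": [0,0,30],"roll": 0,"jaw": 74},{"travel": [0,0,30],"roll": 0,"jaw": 74},{"travel": [0,0,17],"roll": 0,"jaw": 74},{"travel": [0,0,6],"roll": 0,"jaw": 74},{"travel": [0,0,0],"roll": 0,"jaw": 74},{"travel": [0,0,0],"roll": 0,"jaw": 74}]}}

```text
clock: 38.25
tool_pos: [0.4609, -0.3179, 0.0584]
orientation: [-179.9, -0.0, -76.3]
force: [0.2, 0.4, -0.1]
opening: 0.0743
gripper_force: 0.0
```

Request:
{"method": "apply_moves", "body": {"targets": [{"travel": [0,0,0],"roll": 0,"jaw": 40},{"travel": [0,0,0],"roll": 0,"jaw": 30},{"travel": [0,0,0],"roll": 0,"jaw": 20},{"travel": [0,0,0],"roll": 0,"jaw": 20},{"travel": [0,0,0],"roll": 0,"jaw": 20},{"travel": [0,0,0],"roll": 0,"jaw": 20},{"travel": [0,0,0],"roll": 0,"jaw": 20}]}}

```text
clock: 38.95
tool_pos: [0.4602, -0.3177, 0.0578]
orientation: [180.0, -0.0, -76.2]
force: [-1.5, -0.2, 4.5]
opening: 0.0441
gripper_force: 30.0
```

Request:
{"method": "apply_moves", "body": {"targets": [{"travel": [0,0,-5],"roll": 0,"jaw": 20},{"travel": [0,0,-15],"roll": 0,"jaw": 20},{"travel": [0,0,-20],"roll": 0,"jaw": 20},{"travel": [0,0,-25],"roll": 0,"jaw": 20},{"travel": [0,0,-25],"roll": 0,"jaw": 20},{"travel": [0,0,-10],"roll": 0,"jaw": 20},{"travel": [0,0,0],"roll": 0,"jaw": 20}]}}

```text
clock: 39.65
tool_pos: [0.461, -0.3177, 0.1587]
orientation: [-179.9, -0.1, -76.2]
force: [-0.1, 0.5, -2.8]
opening: 0.0437
gripper_force: 30.0
```

```bash
python3 - <<'E'
from h import *
o=ctrl.get_obs(); print(o['tool_pos'],o['orientation'],o['opening'],o['force']);go(o,(0.4738,-0.035),-76.15,.0585)
E
```

```text
[ 0.46101721 -0.3177182   0.15866659] [-1.79862737e+02 -6.67137768e-02 -7.62425266e+01] 0.04370464080100751 [-0.09117004  0.45333875 -2.84861784]
travel x -271.6 y -79.7 down 100.2 roll -0.1 (half-turn equiv)
```

Request:
{"method": "apply_moves", "body": {"targets": [{"travel": [-13,-4,0],"roll": 0,"jaw": 20},{"travel": [-27,-8,0],"roll": 0,"jaw": 20},{"travel": [-35,-10.4,0],"roll": 0,"jaw": 20},{"travel": [-40,-12,0],"roll": 0,"jaw": 20},{"travel": [-40,-12,0],"roll": 0,"jaw": 20},{"travel": [-40,-12,0],"roll": 0,"jaw": 20},{"travel": [-35,-10.4,0],"roll": 0,"jaw": 20},{"travel": [-27,-8,0],"roll": 0,"jaw": 20},{"travel": [-14.5,-4,0],"roll": 0,"jaw": 20},{"travel": [0,0,0],"roll": 0,"jaw": 20}]}}

```text
clock: 40.65
tool_pos: [0.4732, -0.0327, 0.1562]
orientation: [179.9, 0.0, -76.1]
force: [-0.2, 0.8, -1.6]
opening: 0.0438
gripper_force: 30.0
```

Request:
{"method": "apply_moves", "body": {"targets": [{"travel": [0,0,15],"roll": 0,"jaw": 20},{"travel": [0,0,25],"roll": 0,"jaw": 20},{"travel": [0,0,15],"roll": 0,"jaw": 20},{"travel": [0,0,0],"roll": 0,"jaw": 20},{"travel": [0,0,0],"roll": 0,"jaw": 20}]}}

```text
clock: 41.15
tool_pos: [0.4737, -0.0351, 0.1022]
orientation: [179.9, -0.0, -76.3]
force: [-0.2, -0.3, -1.9]
opening: 0.0443
gripper_force: 30.0
```

```bash
python3 - <<'E'
from h import *
o=ctrl.get_obs(); print(o['tool_pos'],o['orientation'],o['opening'],o['force']);go(o,(0.4748,-0.0345),-76.15,.06)
E
```

```text
[ 0.47374513 -0.03512592  0.10216939] [ 1.79903102e+02 -1.89841468e-02 -7.62561438e+01] 0.04433442483223836 [-0.15334803 -0.33236993 -1.8931801 ]
travel x -0.4 y -1.2 down 42.2 roll -0.1 (half-turn equiv)
```

Request:
{"method": "apply_moves", "body": {"targets": [{"travel": [-0.3,-0.7,15],"roll": 0,"jaw": 20},{"travel": [0,0,12],"roll": 0,"jaw": 20},{"travel": [0,0,6],"roll": 0,"jaw": 20},{"travel": [0,0,4],"roll": 0,"jaw": 20},{"travel": [0,0,3],"roll": 0,"jaw": 20},{"travel": [0,0,0],"roll": 0,"jaw": 20},{"travel": [0,0,0],"roll": 0,"jaw": 20}]}}

```text
clock: 41.85
tool_pos: [0.4751, -0.0342, 0.0629]
orientation: [-180.0, -0.0, -76.2]
force: [0.4, -0.3, -2.2]
opening: 0.0443
gripper_force: 30.0
```

Request:
{"method": "apply_moves", "body": {"targets": [{"travel": [0,0,1.5],"roll": 0,"jaw": 20},{"travel": [0,0,1.2],"roll": 0,"jaw": 20},{"travel": [0,0,0],"roll": 0,"jaw": 20},{"travel": [0,0,0],"roll": 0,"jaw": 20}]}}

```text
clock: 42.25
tool_pos: [0.4748, -0.0342, 0.0599]
orientation: [-180.0, 0.0, -76.2]
force: [0.9, 0.0, -1.2]
opening: 0.0444
gripper_force: 30.0
```

Request:
{"method": "apply_moves", "body": {"targets": [{"travel": [0,0,0.8],"roll": 0,"jaw": 20},{"travel": [0,0,0],"roll": 0,"jaw": 20}]}}

```text
clock: 42.45
tool_pos: [0.4749, -0.0343, 0.0598]
orientation: [-180.0, -0.0, -76.2]
force: [-3.2, -0.1, 8.3]
opening: 0.044
gripper_force: 30.0
```

Contact. I'll release, rise, and back off along -y for a clear last look.

Request:
{"method": "apply_moves", "body": {"targets": [{"travel": [0,0,0],"roll": 0,"jaw": 60},{"travel": [0,0,0],"roll": 0,"jaw": 74},{"travel": [0,0,0],"roll": 0,"jaw": 74},{"travel": [0,0,0],"roll": 0,"jaw": 74},{"travel": [0,0,0],"roll": 0,"jaw": 74},{"travel": [0,0,-15],"roll": 0,"jaw": 74},{"travel": [0,0,-30],"roll": 0,"jaw": 74},{"travel": [0,0,-40],"roll": 0,"jaw": 74},{"travel": [0,0,-40],"roll": 0,"jaw": 74},{"travel": [0,0,-40],"roll": 0,"jaw": 74}]}}

```text
clock: 43.45
tool_pos: [0.4744, -0.0343, 0.2257]
orientation: [180.0, 0.0, -76.2]
force: [0.9, 0.6, -1.3]
opening: 0.0736
gripper_force: 0.0
```

Request:
{"method": "apply_moves", "body": {"targets": [{"travel": [-30,0,0],"roll": 0,"jaw": 74},{"travel": [-40,0,0],"roll": 0,"jaw": 74},{"travel": [-30,0,0],"roll": 0,"jaw": 74},{"travel": [0,0,0],"roll": 0,"jaw": 74},{"travel": [0,0,0],"roll": 0,"jaw": 74}]}}

```text
clock: 43.95
tool_pos: [0.4509, 0.0634, 0.2241]
orientation: [-180.0, -0.0, -76.1]
force: [0.9, 0.4, 0.0]
opening: 0.0742
gripper_force: 0.0
```

```bash
python3 - <<'E'
from h import *
import pickle
o=ctrl.get_obs(); im=ctrl.snapshot("wrist")[:,:,::-1]; pickle.dump(o,open("w7.pkl","wb")); cv2.imwrite("pics/w7.png",im)
cv2.imwrite("pics/w7c.png",cv2.resize(im[20:230,180:430],None,fx=2.8,fy=2.8,interpolation=cv2.INTER_CUBIC))
print(o['tool_pos'],o['orientation'])
E
```

```text
[0.45087232 0.06342027 0.22409182] [-1.79995858e+02 -2.68216179e-04 -7.61353597e+01]
```

View pics/w7c.png

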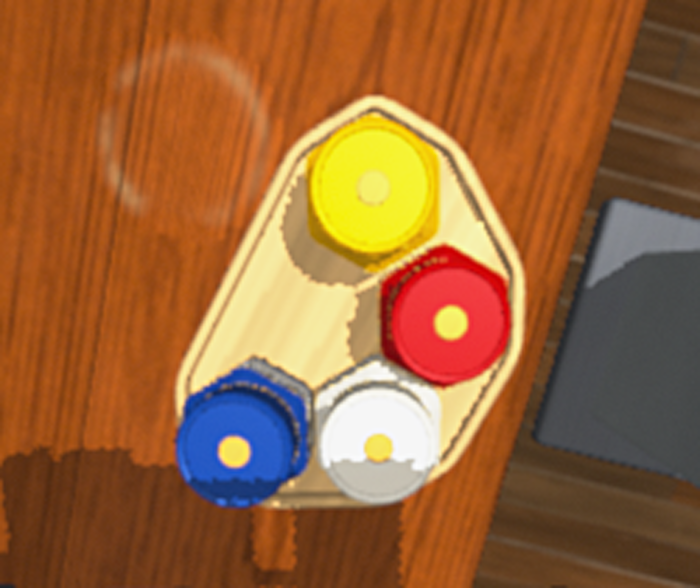

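All four tins stand upright in the tray, with crop centres yellow (373,188), red (451,323), blue (234,451) and white (377,447). I'll check these against their starting places.

```bash
python3 - <<'E'
from h import *
import pickle
o=pickle.load(open("w7.pkl","rb"))
p=np.array([(373,188),(451,323),(234,451),(377,447)])/2.8+[180,20]
w=world("wrist",p,.08,o)[:,:2];s=np.array([(.4733,-.0341),(.437,.0045),(.5022,.0684),(.4511,.0552)])
print(w.round(4));print(((w-s)*1000).round(1))
# flat directions (mod 60) of the coloured bodies cannot be told finely; hull edges of yellow+blue:
im=cv2.imread("pics/w7.png");hsv=cv2.cvtColor(im,cv2.COLOR_BGR2HSV)
E
```

```text
[[ 0.4753 -0.0334]
 [ 0.4365  0.0047]
 [ 0.5041  0.0706]
 [ 0.4516  0.056 ]]
[[ 2.   0.7]
 [-0.5  0.2]
 [ 1.9  2.2]
 [ 0.5  0.8]]
```

All four are within 3 mm, and the flats lie parallel. Handing in.

```bash
python3 -c "
from plant import ctrl
print(ctrl.close_job())"
```

```text
the job is handed in; nothing more can be done
None
```

The job is handed in (no verdict was returned): the green tin stands upright on the empty cork disc, and the yellow and blue tins are back in the tin tray, each measured within about 3 mm of its starting place.

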